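Strip the retaining ring from a work lamp

TASK

Free the lamp's front ring so that its lens can be changed: swing the latch lever outward until it is off the ring, then take the pick from the cork mat and, with its tip under the ring's end at the slot, lift that end up out of the groove until it snaps over the sprung keepers and stays up. Lay the pick back flat on its mat; after that take the ring out with the fingers and lay it flat in the grey tray. Leave the can, the carton and the jar where they are.

Things in the scene. Friction and masses are not known exactly. Their poses are not given: they have to be found in the camera images.
- lamp_head: Head of a grey work lamp, a round housing 164 mm across on a fixed stand. Origin: centre of the ring's seat, 160 mm above the table. z: square out of the face, which leans 28.6 deg from level; x: up the slope, so -x is the low side. In this frame (mm): lens of radius 49, top z=5; around it the ring's groove, floor z=0; rim radius 66.5 to 74.5, top z=6.
- pick_slot (a point): In the mouth of the pick slot, at (-66,0,-5) mm in the head's frame: a radial channel at the low side, 18 mm wide and 10 mm deep (head z -10 to 0) under the ring's end, running along head x from the outside (x=-82) in to the lens's wall at x=-49. The rim is open for about 20 mm either side.
- lip (a point): Inner edge, underside, of the middle one of three fixed lips at the high side (at 0 and +-35 deg from head +x) that overhang the ring's edge by 3 mm, 1.5 mm above it. To get out, the ring's low end goes up first, turning about the ring's high edge; then the ring is drawn some 10 mm to the low side and lifted away.
- keeper_1 (a point): Top of a sprung keeper, a 12 mm wide hinged steel tab on the rim at (-62,-30) mm in the head's frame, z 7 to 11, reaching 3 mm over the ring's outer edge. It gives way outward at a few N as the ring is lifted, then springs back beneath it. The ring's end must be lifted about 24 mm to snap over both; it then rests on them, about 14 mm above its seat.
- keeper_2 (a point): Top of the other keeper, the same, at (-33,60) mm in the head's frame, by the ring's other end.
- ear (a point): Top of one of two stop ears, taller parts of the rim at (-50,50) and (-50,-50) mm in the head's frame, top at head z=15: they stop the popped ring sliding down the slope. To take the ring out, tip it about 12 deg further up about its high edge before drawing it to the low side.
- ring: Flat split steel ring, outer radius 65, inner 51, 6 mm thick, 130 g. Origin: centre of its underside; z: its axis. Starts in the groove, axes along the lamp head's, flush with the rim, so that it cannot be gripped. Its gap spans 134 to 175 deg (from its +x towards +y): one end lies over the pick slot, the band going on from there towards -y.
- ring_end (a point): Point on the ring's underside, mid-band, near the end over the slot: (-58,-2,0) mm in the ring's frame. Once popped up, the band here (14 mm wide) can be gripped from inside and outside.
- latch (a joint): Latch lever on the rim: at 0 its nose lies over the ring and blocks it; grows as it is swung outward about an axis along head z, up to 1.5 rad; starts at 0 to 0.15. Stays where it is left (about 2 N at the peg moves it). Off the ring when beyond 1.15 rad.
- latch_pivot (a point): The latch's turning axis, at (0,-82,7) mm in the head's frame.
- latch_peg (a point): Round peg on the latch lever's end, 14 mm thick, standing along head z; the point is on its axis, 15 mm below its top, 18 mm above the lever arm, 58 mm from the turning axis. At 0 the lever points along head +x from the pivot; opening, it turns towards head -y, away from the lamp's centre.
- pick: Flat-bladed pick, 135 mm long, about 90 g: black box-shaped handle 90 x 18 x 24 mm and a straight steel blade 45 long, 8 wide, 4 thick at the middle of the handle's height. Origin: centre of the handle's underside; x points along to the tip, z up as it lies on the mat.
- pick_tip (a point): End of the pick's blade, at (90,0,12) mm in the pick's frame.
- mat: Fixed brown cork mat, 190 (its x) by 130 mm (its y), 4 mm thick; origin: centre of its underside, on the table. The pick's handle centre starts within 35 mm of the mat's centre and is to be laid back on the mat, within 75 mm of it.
- tray: Fixed grey open tray, 220 (its x) by 210 mm (its y), walls 22 mm high and 4 thick, inner floor 4 mm above the table; origin: centre of its underside. Mat and tray may have swapped places.
- can: Bystander: closed food can, 70 mm across, 90 tall; origin at its foot.
- carton: Bystander: cardboard carton 90 x 70 x 50 mm; origin at the centre of its underside.
- jar: Bystander: jar 70 mm across, 70 tall; origin at its foot.
There are look-alikes about, which are no part of the job. What is meant by the ring is not turquoise, and is the smaller of those in its own colour. Several things have the shape of the pick; the one meant has the colours described above.

How it is judged:
On the way, in this order (a step that is already met when the one before it is completed fails the run):
1. the latch lever is swung outward, off the ring (joint above 1.15 rad), with the ring still down in its groove (value of joint latch above 1.15 rad and z of ring_end in the frame of lamp_head below 0.005 m), for 0.2 s.
2. the pick, touching the ring, has lifted the ring's end at the slot more than 10 mm above its seat (z of ring_end in the frame of lamp_head above 0.01 m and contact force between pick and ring above 0.2 N and contact force between the fingers and ring below 0.1 N), for 0.1 s.
3. the pick lies flat on its mat, let go, and the ring's end has stayed up on the keepers (more than 8 mm above its seat) (horizontal distance between pick and mat below 0.075 m and height (world z) of pick below 0.03 m and angle between pick's own x axis and vertical between 1.42 and 1.72 rad and contact force between the fingers and pick below 0.1 N and linear speed of pick below 0.03 m/s and z of ring_end in the frame of lamp_head above 0.008 m and distance between ring and lamp_head below 0.03 m), for 0.2 s.
At the end, for the whole second after the job is handed in: The latch lever is still open (above 1.0 rad); the pick lies flat and still on its mat, its handle's centre within 75 mm of the mat's centre; the ring lies flat and still on the tray's floor, right side up or over, wholly inside the walls (value of joint latch above 1 rad and horizontal distance between pick and mat below 0.075 m and height (world z) of pick below 0.03 m and angle between pick's own x axis and vertical between 1.42 and 1.72 rad and contact force between the fingers and pick below 0.1 N and linear speed of each of pick, ring below 0.03 m/s and x of ring in the frame of tray between -0.06 and 0.06 m and y of ring in the frame of tray between -0.06 and 0.06 m and height (world z) of ring below 0.011 m and (angle between ring's own z axis and vertical below 0.08 rad or angle between ring's own z axis and vertical above 3.06 rad)); the robot touches nothing.
It fails at once if the can is pushed more than 30 mm from its place (distance of can from where it was at the start of the episode above 0.03 m).
It fails at once if the carton is pushed more than 30 mm from its place (distance of carton from where it was at the start of the episode above 0.03 m).
It fails at once if the jar is pushed more than 30 mm from its place (distance of jar from where it was at the start of the episode above 0.03 m).
It also fails if it takes over 72 s, if anything falls off the work surface, if the arm or the gripper's body presses on something with over 40 N, if the wrist force passes 120 N, or if a joint passes its speed limit or range.

ROBOT

A 7-joint arm with a two-finger parallel gripper is mounted at the origin on the work surface. World frame = base frame: x ahead of the robot, y to its left, z up, the work surface at z = 0. Lengths are in m, angles in rad, forces in N, time in s.
With the tool pointing down it reaches from about 0.4 to 0.85 m from the base axis. Payload 4.5 kg.
Tool frame: the origin (TCP) lies between the finger pads; the fingertips stand 19 mm ahead of it and the grasp point (between the pads) is the TCP (r.tips_ahead is the distance from the TCP to the fingertips, in m); z points along the fingers, y is the line along which they close (so a half turn about z gives the same grasp; the last joint's range is limited). The gripper opens to 88 mm and grips with 3 to 60 N. Pads are 18 mm wide; open, the fingers measure 123 mm over their backs; the gripper's body (75 mm by 187 mm) begins 45 mm behind the grasp point.
Start: joints at [-1.189, 0.689, -0.195, 1.565, 0.157, 0.902, -0.215], TCP at [0.213, 0.588, 0.237] pointing down, gripper open.
Joint ranges: [-3.01, 3.01], [-0.46, 2.08], [-1.47, 1.51], [0.13, 2.56], [-1, 4.14], [0.04, 2.09], [-2.66, 2.66]. Speed limits (rad/s): [2.57, 2.57, 3.14, 3.14, 3.14, 3.14, 3.14].

INTERFACE

Orientations are given as a unit quaternion [x, y, z, w].
In Python, from plant import r, cams, models gives the robot as it stands. The module is installed in compiled form; this text tells all that it offers.
- The arm moves only by the tool jog_arm, never from a script. Its arguments are lists of equal length, an entry for each row: "turn": the turn, a rotation vector about the tool's x, y, z in rad, a list of three; "translation": the shift along the tool's x, y, z in m, a list of three; "grip": the closure, from 0 (fully open) to 1 (shut). In form: {"turn": [[ax, ay, az], ...], "translation": [[tx, ty, tz], ...], "grip": [grip, ...]}. A call has 1 to 20 rows; each row is the pose to reach, as a shift and turn from the pose commanded when the call began, along the tool's axes at that moment; what a row does not reach only later rows make up. A row lasts 1/8 s, in which the tool goes at most 62.5 mm and 10.7 degrees, less where a joint would pass 70% of its speed; a pose out of reach is approached as far as the arm can. A call with a gripper value outside its range is refused whole. The fingers move at their own pace and stop on an object; "force" is the grip in N (left out, the last holds). Time passes only in rows, so rows that repeat a pose let the fingers close. It gives the time, the measured TCP pose, the force, the opening and the grip force at its end, in the units of the state.
- r.get_state(): the state, without advancing time (a new reading comes with each control period).
- cams.snapshot(name): name is "scene" or "top" or "wrist"; returns the picture (400x640x3 uint8, red, green, blue); there is no depth.
- cams.camera_params(name): a dict with "fx", "fy", "cx", "cy" (pixels), "k1" (the pictures are not rectified: a ray, as slopes to the right and down, at radius r is drawn at 1 + k1 r^2 times it, then the intrinsics apply), "eye" and "orientation" of the camera in the world. Camera axes: x right, y up, looking along -z (the intrinsics and any distortion apply to the point x, -y, -z); pixel columns grow to the right and rows downward; lengths in m; the calibration is good to about 2 mm. A picture is of the moment at which its call begins: read the wrist's pose just before it. camera_params takes no time and is no camera call; for the wrist camera it gives the pose at the moment of the call.
- r.finish_job(): hands the job in; it is judged then, once.
Trained networks look in the newest picture that a camera, given by its name, has taken for a name from the list of things; names that differ only in an ending like _2 or _b are one class to them, and where a whole thing is asked for, a point or a joint stands for the part that bears it (a point fixed in the world has none). Each returns a list of dicts, best first, with "p" (0 to 1); they miss things now and then, are a little off and sometimes report something else, mostly with a low value. They report only what shows in the picture. A call takes as long as a camera call. They do not tell look-alikes from the thing itself.
- models.find_in(camera, name): "position" ([x, y, z] in m, in world coordinates, good to about 4 mm: the middle of the surface that is visible of it).
- models.masks_of(camera, name): "pixels" (400x640 bool, what is visible of it).
- models.place_of(camera, name): "position" ([x, y, z] in m, in world coordinates, good to about 4 mm: a listed point, or the origin of a listed thing).
The state is a dict: "clock": time; "q": joint angles; "qd": joint speeds; "joint_torque": joint torques, N m; "tool_pos": TCP position; "eef_rot": TCP orientation; "contact_force": force on the tool from outside, world axes, zero at the start; "moment": the same for the moment, N m; "opening": opening from 0.0 (shut) to 1.0 (fully open); "finger_force": force on a finger pad.
Only numpy, scipy, OpenCV 4.12 (cv2) and the standard library are available. Lean on these libraries where they do the work, as an engineer would, in place of code of your own. Each camera call takes 0.05 s, during which the arm holds its last target. There are 200 camera calls.

## Working session

There is one attempt and no reset: what is moved stays moved. The work goes in short steps, Python scripts to look and compute and a tool call to move; the robot and the scene stay as the last step left them, time stands still between calls to the robot, and variables do not carry over. Pictures are saved under pics/ and viewed, at most 10 in all, crops included, and the job is handed in when it is done.

Besides the shell and the picture viewer there is one more tool, called after "Call:" by a JSON object that holds its "api" and its "payload", one argument or row to a line. jog_arm: Moves the arm, as the interface text tells. Its arguments: {"type":"object","properties":{"turn":{"type":"array"},"translation":{"type":"array"},"grip":{"type":"array"},"force":{"type":"number"}},"required":["turn","translation","grip"]}

```bash
mkdir -p pics; cat > look.py <<'E'
from plant import r,cams,models
import cv2,numpy as np
for c in ["scene","top"]:
    im=cams.snapshot(c); cv2.imwrite(f"pics/{c}0.png",im[:,:,::-1])
    p=cams.camera_params(c); print(c,np.round(p["eye"],3),np.round(p["orientation"],3),p["fx"],p["k1"])
    for n in ["lamp_head","pick_slot","latch_pivot","latch_peg","lip","keeper_1","ear","ring","ring_end","pick","pick_tip","mat","tray","can","carton","jar"]:
        print(n,[(np.round(d["position"],3).tolist(),round(d["p"],2)) for d in models.place_of(c,n)][:5])
print(r.get_state())
E
python3 look.py
```

```text
scene [1.001 0.636 0.962] [0.098 0.358 0.892 0.259] 401.4774244047566 0.03178617829392217
lamp_head [([0.605, -0.211, 0.161], 0.89)]
pick_slot [([0.619, -0.154, 0.122], 0.98), ([0.787, 0.009, 0.003], 0.63)]
latch_pivot [([0.53, -0.188, 0.164], 0.93), ([0.542, 0.044, 0.004], 0.16)]
latch_peg [([0.513, -0.226, 0.219], 0.52), ([0.528, -0.188, 0.166], 0.44)]
lip [([0.601, -0.257, 0.196], 0.57)]
keeper_1 [([0.675, -0.185, 0.155], 0.89), ([0.592, -0.144, 0.139], 0.59)]
ear [([0.666, -0.168, 0.15], 0.65)]
ring [([0.396, -0.315, 0.008], 0.86), ([0.787, 0.009, 0.0], 0.74), ([0.609, -0.212, 0.161], 0.71), ([0.736, -0.397, 0.006], 0.57)]
ring_end [([0.37, -0.386, 0.006], 0.81), ([0.788, -0.419, 0.008], 0.74), ([0.614, -0.161, 0.133], 0.57)]
pick [([0.373, 0.311, -0.001], 0.82), ([0.542, 0.316, 0.004], 0.63)]
pick_tip [([0.524, 0.229, 0.02], 0.74), ([0.62, -0.154, 0.122], 0.67), ([0.287, 0.296, 0.014], 0.62)]
mat [([0.55, 0.293, -0.0], 0.56)]
tray [([0.545, 0.048, 0.004], 0.65), ([0.513, -0.225, 0.215], 0.43)]
can [([0.786, 0.005, -0.001], 0.68), ([0.755, 0.149, -0.002], 0.58)]
carton [([0.788, 
[... 1238 characters left out ...]
1.7, 'q': array([-1.18920519,  0.68909918, -0.19461484,  1.5652917 ,  0.15730247,
        0.90250146, -0.21508619]), 'qd': array([ 0.00117986, -0.00058596, -0.00139689, -0.00031561,  0.00026604,
        0.00190447, -0.00068898]), 'joint_torque': array([ 2.09691548e-04, -5.27481866e+01, -1.26705520e+00, -1.53741270e+01,
       -5.19191078e-02, -6.67802160e-04,  1.88924622e-05]), 'tool_pos': array([0.21299167, 0.58761659, 0.23734582]), 'eef_rot': array([ 1.72996762e-01,  9.84922392e-01,  4.30495497e-05, -2.46622669e-06]), 'contact_force': array([ 0.41936679, -0.11269051, -0.86478265]), 'moment': array([ 0.0438682 ,  0.02813236, -0.01472772]), 'finger_force': 0.0, 'opening': 0.9968701956746054}
```

View pics/scene0.png

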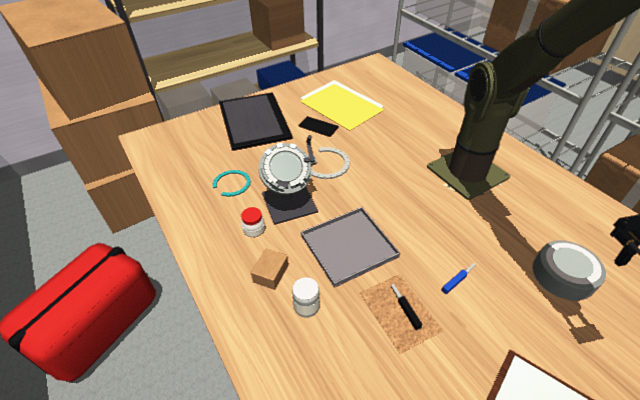

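View pics/top0.png

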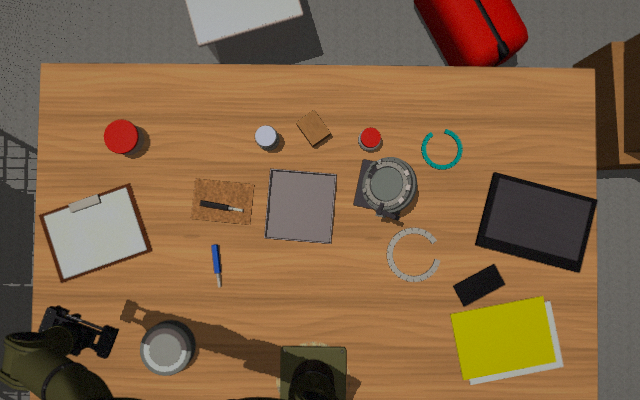

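The scene view shows the lamp at (285,170) with the latch lever upright at (310,155). The black pick is on the cork mat at (405,305), with the tray at (350,245). The top view agrees: lamp (388,187), pick (220,205), tray (300,206). The blue pick and the rings on the table are look-alikes. Next I fit the poses.

```bash
cat > h.py <<'E'
import numpy as np, json
from scipy.spatial.transform import Rotation as R
from scipy.optimize import least_squares
th=np.radians(28.6)
def headR(yaw):  # head x horizontally along yaw, rising
    x=np.array([np.cos(yaw)*np.cos(th),np.sin(yaw)*np.cos(th),np.sin(th)])
    z=np.array([-np.cos(yaw)*np.sin(th),-np.sin(yaw)*np.sin(th),np.cos(th)])
    return np.column_stack([x,np.cross(z,x),z])
try: _h=json.load(open('head.json')); H=headR(_h[2]); O=np.array([_h[0],_h[1],.160])
except Exception: pass
def P(*mm): return O+H@(np.array(mm)/1000)
def inH(p): return np.round(H.T@(np.asarray(p)-O)*1000,1)
def frame(y,z):  # tool rotation with closing dir y, approach z
    z=np.array(z,float); z/=np.linalg.norm(z); y=np.array(y,float); y-=z*(y@z); y/=np.linalg.norm(y)
    return np.column_stack([np.cross(y,z),y,z])
def go(s,p,M):  # move in tool axes from state s
    C=R.from_quat(s["eef_rot"]).as_matrix()
    print("turn",np.round(R.from_matrix(C.T@M).as_rotvec(),3).tolist(),"trans",np.round(C.T@(np.asarray(p)-s["tool_pos"]),4).tolist())
E
cat > fit.py <<'E'
from h import *
from plant import r
m={"slot":((-66,0,-5),[(.619,-.154,.122),(.618,-.154,.126)]),"piv":((0,-82,7),[(.53,-.188,.164),(.527,-.19,.165)]),
"lip":((62,0,7.5),[(.601,-.257,.196),(.6,-.26,.197)]),"k1":((-62,-30,11),[(.592,-.144,.139),(.589,-.146,.137)]),
"k2":((-33,60,11),[(.675,-.185,.155),(.668,-.185,.152)]),"ear":((-50,50,15),[(.666,-.168,.15),(.665,-.166,.147)]),
"re":((-58,-2,0),[(.614,-.161,.133),(.614,-.156,.131)]),"o":((0,0,0),[(.605,-.211,.161),(.609,-.212,.156)])}
f=lambda v:np.concatenate([np.array([v[0],v[1],.16])+headR(v[2])@(np.array(a)/1000)-np.mean(b,0) for a,b in m.values()])
s=least_squares(f,[.607,-.212,-1.77]); json.dump(s.x.tolist(),open('head.json','w'))
print(s.x,np.round(s.fun.reshape(-1,3)*1000,1).tolist())
import importlib,h; importlib.reload(h); from h import *
peg=inH(np.mean([(.513,-.226,.219),(.514,-.226,.218)],0)); print("peg",peg,"q",np.arctan2(-(peg[1]+82),peg[0]), np.hypot(peg[0],peg[1]+82))
st=r.get_state()
ch=H@np.array([-43,-50,0.]); M=frame(-ch,-H[:,2]); print(np.round(M,2).tolist())
go(st,[.40,.15,.40],M); go(st,P(peg[0],peg[1],peg[2]+90),M); go(st,P(peg[0],peg[1],peg[2]+5),M)
E
python3 fit.py
```

```text
[ 0.60793749 -0.20874199 -1.75036503] [[-0.6, -0.1, 0.0], [-0.6, -1.8, 1.6], [-1.6, -0.3, -0.2], [-1.4, 0.4, 2.0], [1.6, -0.8, 0.4], [0.8, -0.4, 0.7], [1.1, 0.2, 0.2], [0.9, 2.8, 1.5]]
peg [ 57.7 -89.8  35.2] q 0.13436744222893765 58.22482288508914
[[0.76, 0.64, -0.09], [0.54, -0.7, -0.47], [-0.36, 0.31, -0.88]]
turn [0.205, -0.568, 2.061] trans [-0.3249, -0.3477, -0.1627]
turn [0.205, -0.568, 2.061] trans [-0.5526, -0.62, -0.0603]
turn [0.205, -0.568, 2.061] trans [-0.5594, -0.6601, 0.0144]
```

Call:
{"api": "jog_arm", "payload": {
  "turn": [
    [0.205, -0.568, 2.061],
    [0.205, -0.568, 2.061],
    [0.205, -0.568, 2.061],
    [0.205, -0.568, 2.061],
    [0.205, -0.568, 2.061],
    [0.205, -0.568, 2.061],
    [0.205, -0.568, 2.061],
    [0.205, -0.568, 2.061],
    [0.205, -0.568, 2.061],
    [0.205, -0.568, 2.061],
    [0.205, -0.568, 2.061],
    [0.205, -0.568, 2.061],
    [0.205, -0.568, 2.061],
    [0.205, -0.568, 2.061],
    [0.205, -0.568, 2.061],
    [0.205, -0.568, 2.061],
    [0.205, -0.568, 2.061],
    [0.205, -0.568, 2.061]
  ],
  "translation": [
    [-0.325, -0.348, -0.163],
    [-0.325, -0.348, -0.163],
    [-0.325, -0.348, -0.163],
    [-0.325, -0.348, -0.163],
    [-0.553, -0.62, -0.06],
    [-0.553, -0.62, -0.06],
    [-0.553, -0.62, -0.06],
    [-0.553, -0.62, -0.06],
    [-0.553, -0.62, -0.06],
    [-0.553, -0.62, -0.06],
    [-0.553, -0.62, -0.06],
    [-0.553, -0.62, -0.06],
    [-0.553, -0.62, -0.06],
    [-0.553, -0.62, -0.06],
    [-0.553, -0.62, -0.06],
    [-0.553, -0.62, -0.06],
    [-0.553, -0.62, -0.06],
    [-0.553, -0.62, -0.06]
  ],
  "grip": [0.5, 0.5, 0.5, 0.5, 0.5, 0.5, 0.5, 0.5, 0.5, 0.5, 0.5, 0.5, 0.5, 0.5, 0.5, 0.5, 0.5, 0.5],
  "force": 20
}}

```text
clock: 3.95
tool_pos: [0.5218, -0.1824, 0.2972]
eef_rot: [0.913, 0.325, -0.123, 0.214]
contact_force: [-0.5, -0.7, 0.7]
opening: 0.505
finger_force: 0.0
```

```bash
cat > a.py <<'E'
from h import *
from plant import r,cams,models
s=r.get_state(); print(inH(s["tool_pos"]))
ch=H@np.array([-43,-50,0.]); M=frame(-ch,-H[:,2])
cams.snapshot("wrist")
for n in ["latch_peg","latch_pivot","keeper_1","lip","pick_slot"]: print(n,[(inH(d["position"]).tolist(),round(d["p"],2)) for d in models.place_of("wrist",n)][:3])
s=r.get_state()
for q in [.134,.35,.6,.85,1.1,1.3,1.42]:
    p=P(58*np.cos(q),-82-58*np.sin(q),40); go(s,p,M)
go(s,P(58*np.cos(1.42),-82-58*np.sin(1.42),110),M)
E
python3 a.py
```

```text
[ 56.5 -89.5 125.5]
latch_peg [([55.8, -95.6, 32.3], 0.76)]
latch_pivot [([-1.3, -85.1, 7.0], 0.86)]
keeper_1 [([-29.8, 61.5, 12.4], 0.94), ([-61.6, -31.9, 11.1], 0.85)]
lip [([61.9, -4.3, 7.1], 0.84)]
pick_slot [([-67.5, 2.3, -5.8], 0.94)]
turn [0.0, 0.0, 0.0] trans [-0.0001, -0.0003, 0.085]
turn [0.0, 0.0, 0.0] trans [-0.0058, -0.0115, 0.085]
turn [0.0, 0.0, 0.0] trans [-0.0092, -0.0255, 0.085]
turn [0.0, 0.0, 0.0] trans [-0.0089, -0.04, 0.085]
turn [0.0, 0.0, 0.0] trans [-0.0051, -0.0539, 0.085]
turn [0.0, 0.0, 0.0] trans [0.0003, -0.0642, 0.085]
turn [0.0, 0.0, 0.0] trans [0.0045, -0.0697, 0.085]
turn [0.0, 0.0, 0.0] trans [0.0045, -0.0697, 0.015]
```

Call:
{"api": "jog_arm", "payload": {
  "turn": [
    [0, 0, 0],
    [0, 0, 0],
    [0, 0, 0],
    [0, 0, 0],
    [0, 0, 0],
    [0, 0, 0],
    [0, 0, 0],
    [0, 0, 0],
    [0, 0, 0],
    [0, 0, 0],
    [0, 0, 0],
    [0, 0, 0],
    [0, 0, 0],
    [0, 0, 0]
  ],
  "translation": [
    [0, 0, 0.05],
    [0, 0, 0.085],
    [0, 0, 0.085],
    [0, 0, 0.085],
    [0, 0, 0.085],
    [0, 0, 0.085],
    [-0.006, -0.0115, 0.085],
    [-0.009, -0.0255, 0.085],
    [-0.009, -0.04, 0.085],
    [-0.005, -0.054, 0.085],
    [0, -0.064, 0.085],
    [0.0045, -0.0695, 0.085],
    [0.0045, -0.0695, 0.085],
    [0.0045, -0.0695, 0.085]
  ],
  "grip": [0.5, 0.5, 0.5, 1, 1, 1, 1, 1, 1, 1, 1, 1, 1, 1],
  "force": 20
}}

```text
clock: 6.0
tool_pos: [0.4736, -0.173, 0.2004]
eef_rot: [0.913, 0.323, -0.122, 0.215]
contact_force: [-1.0, 0.9, 5.4]
opening: 0.141
finger_force: 20.0
```

```bash
cat > b.py <<'E'
from h import *
from plant import r
s=r.get_state(); print(inH(s["tool_pos"]))
M=frame([.975,-.223,0],[0,0,-1]); go(s,s["tool_pos"]+H[:,2]*.09,R.from_quat(s["eef_rot"]).as_matrix()); go(s,[.536,.286,.16],M)
E
python3 b.py
```

```text
[   9.6 -138.6   40.9]
turn [0.0, 0.0, 0.0] trans [0.0001, 0.0001, -0.09]
turn [0.189, 0.472, -0.652] trans [0.3091, -0.2932, -0.1863]
```

Call:
{"api": "jog_arm", "payload": {
  "turn": [
    [0, 0, 0],
    [0, 0, 0],
    [0, 0, 0],
    [0, 0, 0]
  ],
  "translation": [
    [0.0045, 0, 0],
    [0, 0, 0],
    [0, 0, -0.05],
    [0, 0, -0.09]
  ],
  "grip": [0.5, 0.5, 0.5, 0.5]
}}

```text
clock: 6.5
tool_pos: [0.4804, -0.13, 0.2795]
eef_rot: [0.913, 0.324, -0.123, 0.214]
contact_force: [1.5, -0.4, -0.2]
opening: 0.496
finger_force: 0.0
```

Call:
{"api": "jog_arm", "payload": {
  "turn": [
    [0.189, 0.472, -0.652],
    [0.189, 0.472, -0.652],
    [0.189, 0.472, -0.652],
    [0.189, 0.472, -0.652],
    [0.189, 0.472, -0.652],
    [0.189, 0.472, -0.652],
    [0.189, 0.472, -0.652],
    [0.189, 0.472, -0.652],
    [0.189, 0.472, -0.652],
    [0.189, 0.472, -0.652]
  ],
  "translation": [
    [0.309, -0.293, -0.096],
    [0.309, -0.293, -0.096],
    [0.309, -0.293, -0.096],
    [0.309, -0.293, -0.096],
    [0.309, -0.293, -0.096],
    [0.309, -0.293, -0.096],
    [0.309, -0.293, -0.096],
    [0.309, -0.293, -0.096],
    [0.309, -0.293, -0.096],
    [0.309, -0.293, -0.096]
  ],
  "grip": [0.5, 0.5, 0.5, 0.5, 0.5, 0.5, 0.5, 0.5, 0.5, 0.5]
}}

```text
clock: 7.75
tool_pos: [0.5357, 0.2836, 0.1594]
eef_rot: [0.783, 0.623, -0.001, 0.0]
contact_force: [-0.4, 0.6, -0.1]
opening: 0.5
finger_force: 0.0
```

```bash
cat > c.py <<'E'
from h import *
from plant import r,cams,models
import cv2
s=r.get_state(); print(s["tool_pos"])
im=cams.snapshot("wrist"); cv2.imwrite("pics/w1.png",im[:,:,::-1])
pos={}
for n in ["pick","pick_tip","mat"]:
    L=models.place_of("wrist",n); print(n,[(np.round(d["position"],4).tolist(),round(d["p"],2)) for d in L][:3])
cams.snapshot("top")
for n in ["latch_peg","latch_pivot"]: print(n,[(inH(d["position"]).tolist(),round(d["p"],2)) for d in models.place_of("top",n)][:3])
E
python3 c.py
```

```text
[0.53572087 0.28356428 0.15938239]
pick [([0.3701, 0.3091, -0.0012], 0.88), ([0.543, 0.3151, 0.001], 0.73)]
pick_tip [([0.5523, 0.295, 0.0031], 0.73), ([0.5278, 0.2272, 0.0139], 0.71), ([0.2853, 0.2954, 0.0153], 0.55)]
mat [([0.5546, 0.2974, 0.0041], 0.69)]
latch_peg [([-58.7, -4.8, -0.0], 0.72), ([11.6, -139.5, 34.7], 0.63)]
latch_pivot [([-3.5, -83.9, 8.8], 0.79)]
```

View pics/w1.png

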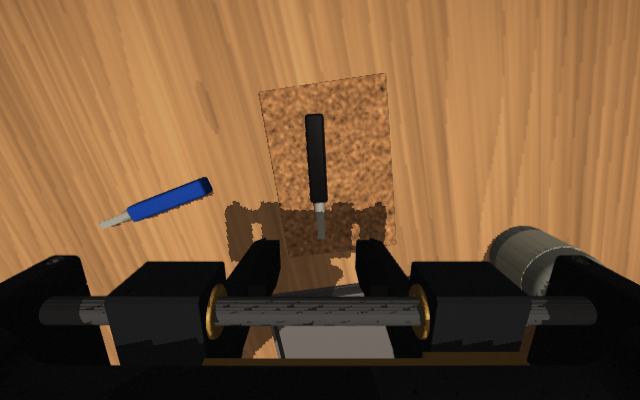

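```bash
cat >> h.py <<'E'
def ray(p,u,v,z):  # pixel to world at height z
    from scipy.optimize import fsolve
    d=np.array([(u-p["cx"])/p["fx"],(v-p["cy"])/p["fy"]]); a=fsolve(lambda a:a*(1+p["k1"]*(a@a))-d,d)
    w=R.from_quat(p["orientation"]).apply([a[0],-a[1],-1]); e=np.array(p["eye"]); return e+w*(z-e[2])/w[2]
E
cat > d.py <<'E'
from h import *
from plant import r,cams
p=cams.camera_params("wrist"); s=r.get_state()
a=ray(p,314.5,114.5,.028); b=ray(p,318.5,202.5,.028); t=ray(p,321,238,.018)
print(a,b,t,np.linalg.norm((a-b)[:2]),np.linalg.norm((a-t)[:2]))
d=(t-a)[:2]; d/=np.linalg.norm(d); print(d, np.arctan2(*d[::-1]))
g=t-np.r_[d,0]*.055; M=frame([-d[1],d[0],0],[0,0,-1]); print(g); go(s,[g[0],g[1],.0265],M)
E
python3 d.py
```

```text
[0.55033034 0.36275288 0.028     ] [0.53452413 0.2760174  0.028     ] [0.52729437 0.23137233 0.018     ] 0.08816393105393884 0.1333847923924439
[-0.17270309 -0.98497393] -1.7443696701936882
[0.53679304 0.2855459  0.018     ]
turn [-0.002, 0.0, -0.051] trans [0.0004, 0.0016, 0.1326]
```

Call:
{"api": "jog_arm", "payload": {
  "turn": [
    [0, 0, -0.05],
    [0, 0, -0.05],
    [0, 0, -0.05],
    [0, 0, -0.05],
    [0, 0, -0.05],
    [0, 0, -0.05],
    [0, 0, -0.05],
    [0, 0, -0.05],
    [0, 0, -0.05],
    [0, 0, -0.05]
  ],
  "translation": [
    [0.0005, 0.0015, 0.05],
    [0.0005, 0.0015, 0.1],
    [0.0005, 0.0015, 0.1325],
    [0.0005, 0.0015, 0.1325],
    [0.0005, 0.0015, 0.1325],
    [0.0005, 0.0015, 0.1325],
    [0.0005, 0.0015, 0.1325],
    [0.0005, 0.0015, 0.1325],
    [0.0005, 0.0015, 0.08],
    [0.0005, 0.0015, 0.01]
  ],
  "grip": [0.5, 0.5, 0.5, 0.5, 1, 1, 1, 1, 1, 1],
  "force": 60
}}

```text
clock: 9.35
tool_pos: [0.5359, 0.2856, 0.1418]
eef_rot: [0.766, 0.643, -0.002, -0.001]
contact_force: [1.2, 1.0, 0.2]
opening: 0.005
finger_force: 0.0
```

```bash
cat > e.py <<'E'
from plant import r,cams
import cv2,numpy as np
im=cams.snapshot("wrist"); t=cams.snapshot("scene")
o=np.hstack([im[60:360,150:550],cv2.resize(t[230:350,320:480],(400,300))]); cv2.imwrite("pics/w2.png",o[:,:,::-1])
E
python3 e.py
```

```text
(no output)
```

View pics/w2.png

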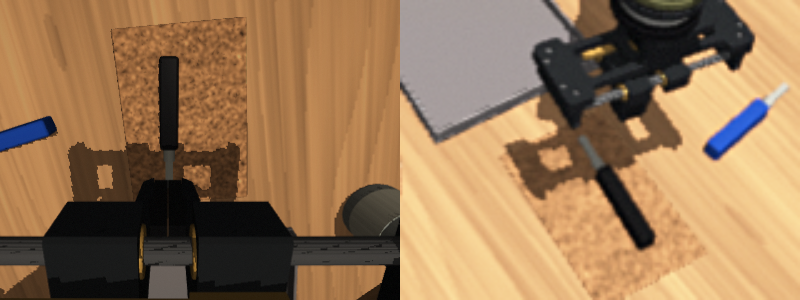

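```bash
cat > d2.py <<'E'
from h import *
from plant import r,cams,models
im=cams.snapshot("wrist"); p=cams.camera_params("wrist"); s=r.get_state()
# dark pixels of the handle via mask
L=models.masks_of("wrist","pick")
for d in L[:4]:
    m=d["pixels"]; v,u=np.nonzero(m); print(d["p"],m.sum(),u.min(),u.max(),v.min(),v.max(),[int(u[v==k].mean()) for k in np.unique(v)[[0,len(np.unique(v))//2,-1]]])
    if v.max()>260 or u.max()<250: continue
    a=ray(p,u[v<v.min()+3].mean(),v.min(),.028); print("rear",a)
for n in ["pick","pick_tip"]:
    print(n,[(np.round(d["position"],4).tolist(),round(d["p"],2)) for d in models.place_of("wrist",n)][:3])
a=ray(p,318.5,117,.028); b=ray(p,318.5,209.5,.028); print(a,b,(b-a)[:2],s["tool_pos"],s["clock"])
E
python3 d2.py
```

```text
0.78 2055 82 201 180 228 [194, 150, 86]
0.59 1961 302 322 121 239 [312, 312, 313]
rear [0.54828633 0.36009014 0.028     ]
pick [([0.3722, 0.3096, -0.0017], 0.85), ([0.5451, 0.3181, 0.0044], 0.71), ([0.5537, 0.2967, 0.003], 0.43)]
pick_tip [([0.2858, 0.2993, 0.0121], 0.66), ([0.5255, 0.2277, 0.0158], 0.61), ([0.539, 0.0492, 0.002], 0.56)]
[0.55429678 0.3625885  0.028     ] [0.53897832 0.27510872 0.028     ] [-0.01531846 -0.08747977] [0.53903264 0.28716918 0.1450708 ] 9.5
```

```bash
cat > f.py <<'E'
from h import *
from plant import r
s=r.get_state(); d=np.array([-.18,-.984]); go(s,[.538,.286,.0265],frame([-d[1],d[0],0],[0,0,-1]))
E
python3 f.py
```

```text
turn [-0.004, 0.002, 0.007] trans [0.0009, 0.0026, 0.1139]
```

Call:
{"api": "jog_arm", "payload": {
  "turn": [
    [0, 0, 0],
    [0, 0, 0],
    [0, 0, 0],
    [0, 0, 0],
    [0, 0, 0],
    [0, 0, 0],
    [0, 0, 0],
    [0, 0, 0],
    [0, 0, 0],
    [0, 0, 0],
    [0, 0, 0],
    [0, 0, 0],
    [0, 0, 0],
    [0, 0, 0],
    [0, 0, 0],
    [0, 0, 0]
  ],
  "translation": [
    [0.001, 0.001, 0.03],
    [0.001, 0.001, 0.06],
    [0.001, 0.001, 0.06],
    [0.001, 0.001, 0.06],
    [0.001, 0.001, 0.115],
    [0.001, 0.001, 0.115],
    [0.001, 0.001, 0.115],
    [0.001, 0.001, 0.115],
    [0.001, 0.001, 0.115],
    [0.001, 0.001, 0.115],
    [0.001, 0.001, 0.115],
    [0.001, 0.001, 0.115],
    [0.001, 0.001, 0.115],
    [0.001, 0.001, 0.115],
    [0.001, 0.001, 0.115],
    [0.001, 0.001, 0.115]
  ],
  "grip": [0.6, 0.6, 0.6, 0.6, 0.6, 0.6, 0.6, 1, 1, 1, 1, 1, 1, 1, 1, 1],
  "force": 60
}}

```text
clock: 11.65
tool_pos: [0.5398, 0.2867, 0.0273]
eef_rot: [0.766, 0.643, 0.001, 0.0]
contact_force: [3.4, -1.8, 5.6]
opening: 0.005
finger_force: 2.8
```

```bash
cat > e.py <<'E'
from plant import r,cams
import cv2,numpy as np
im=cams.snapshot("wrist"); t=cams.snapshot("scene")
o=np.hstack([im[60:360,150:550],cv2.resize(t[230:350,320:480],(400,300))]); cv2.imwrite("pics/w3.png",o[:,:,::-1])
s=r.get_state(); print(s["tool_pos"],s["opening"],s["finger_force"],s["contact_force"])
E
python3 e.py
```

```text
[0.53980934 0.28673739 0.02726441] 0.008828910855502773 2.844584289123304 [ 3.81322571 -1.79264296  5.59179197]
```

View pics/w3.png

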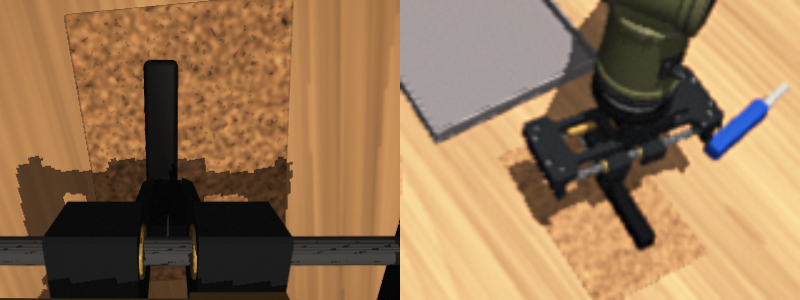

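```bash
cat > g.py <<'E'
from h import *
from plant import r,cams,models
p=cams.camera_params("wrist"); s=r.get_state()
print("rear",ray(p,311,122,.028), "fingertip px->z.01",ray(p,318,240,.01), p["eye"], s["tool_pos"])
Rc=R.from_quat(p["orientation"])
for k in (0,.019):
    w=s["tool_pos"]+R.from_quat(s["eef_rot"]).apply([0,0,k])-p["eye"]; c=Rc.inv().apply(w); a=np.array([c[0],-c[1]])/-c[2]; a=a*(1+p["k1"]*a@a); print(p["fx"]*a[0]+p["cx"],p["fy"]*a[1]+p["cy"])
cams.snapshot("wrist"); cams.snapshot("top")
for c in ["wrist","top"]:
  for n in ["pick","pick_tip"]:
    print(n,[(np.round(d["position"],4).tolist(),round(d["p"],2)) for d in models.place_of(c,n)][:4])
E
python3 g.py
```

```text
rear [0.54994524 0.36042804 0.028     ] fingertip px->z.01 [0.54070501 0.28701784 0.01      ] [0.55330034 0.36262232 0.17568871] [0.53980934 0.28673739 0.02726441]
316.71361664900644 253.07002323340674
316.76816340199434 239.45156146821188
pick [([0.5445, 0.3159, 0.0012], 0.89), ([0.3693, 0.3077, 0.0003], 0.81)]
pick_tip []
pick [([0.3791, 0.31, 0.0002], 0.77), ([0.6012, -0.2616, 0.1946], 0.31)]
pick_tip [([0.2852, 0.2963, 0.0087], 0.71), ([0.5225, 0.2294, 0.0192], 0.59)]
```

Call:
{"api": "jog_arm", "payload": {
  "turn": [
    [0, 0, 0],
    [0, 0, 0],
    [0, 0, 0],
    [0, 0, 0],
    [0, 0, 0],
    [0, 0, 0]
  ],
  "translation": [
    [0, 0, 0],
    [0, 0, 0],
    [0, 0, 0],
    [0, 0, 0],
    [0, 0, 0],
    [0, 0, 0]
  ],
  "grip": [0.5, 0.5, 0.5, 0.5, 0.5, 0.5],
  "force": 30
}}

```text
clock: 12.8
tool_pos: [0.5373, 0.2867, 0.0261]
eef_rot: [0.766, 0.643, -0.001, -0.001]
contact_force: [0.7, 0.2, 0.3]
opening: 0.495
finger_force: 0.0
```

```bash
cat > e2.py <<'E'
from plant import r,cams
import cv2,numpy as np
im=cams.snapshot("wrist"); cv2.imwrite("pics/w4.png",cv2.resize(im[100:320,200:440],(720,600))[:,:,::-1])
s=r.get_state(); print(s["tool_pos"],s["opening"],s["finger_force"],s["contact_force"])
E
python3 e2.py
```

```text
[0.53744876 0.28673289 0.02618488] 0.496628196685392 0.0 [0.70594506 0.10292104 0.6747461 ]
```

View pics/w4.png

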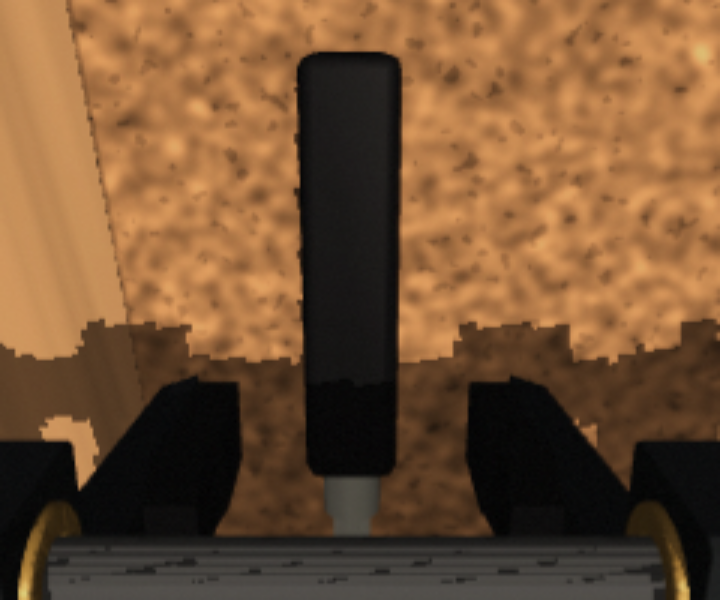

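The wrist view shows the handle (350,260) sitting squarely between the open fingers and not moved. The fast 60 N close evidently failed, so I will close gradually at a lower force.

Call:
{"api": "jog_arm", "payload": {
  "turn": [
    [0, 0, 0],
    [0, 0, 0],
    [0, 0, 0],
    [0, 0, 0],
    [0, 0, 0],
    [0, 0, 0],
    [0, 0, 0],
    [0, 0, 0]
  ],
  "translation": [
    [0, 0, 0],
    [0, 0, 0],
    [0, 0, 0],
    [0, 0, 0],
    [0, 0, 0],
    [0, 0, 0],
    [0, 0, 0],
    [0, 0, 0]
  ],
  "grip": [0.6, 0.7, 0.75, 0.78, 0.8, 0.82, 0.85, 0.85],
  "force": 20
}}

```text
clock: 13.85
tool_pos: [0.5376, 0.2868, 0.0271]
eef_rot: [0.766, 0.643, -0.001, -0.001]
contact_force: [-2.5, -1.3, 7.0]
opening: 0.151
finger_force: 5.5
```

Call:
{"api": "jog_arm", "payload": {
  "turn": [
    [0, 0, 0],
    [0, 0, 0],
    [0, 0, 0],
    [0, 0, 0]
  ],
  "translation": [
    [0, 0, -0.005],
    [0, 0, -0.01],
    [0, 0, -0.012],
    [0, 0, -0.012]
  ],
  "grip": [0.85, 0.85, 0.85, 0.85]
}}

```text
clock: 14.35
tool_pos: [0.5378, 0.287, 0.0386]
eef_rot: [0.766, 0.643, -0.0, -0.001]
contact_force: [-0.2, -0.2, 0.7]
opening: 0.151
finger_force: 0.0
```

```bash
sed -i 's/w4.png/w5.png/' e2.py; python3 e2.py
```

```text
[0.53770576 0.28689524 0.038413  ] 0.1488314361907694 0.0 [-1.0553891   0.17649398  0.35804401]
```

View pics/w5.png

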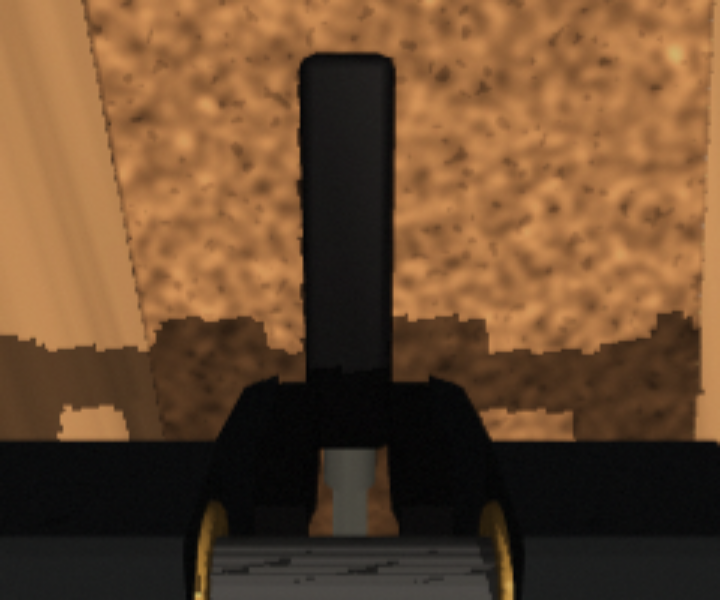

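The view at (350,410) shows the finger edges covering the handle's top edges, so the fingers are above the handle. I will check the tip length and then go lower with the fingers open.

```bash
python3 -c "
from plant import r
print(r.tips_ahead)"
```

```text
0.019
```

Call:
{"api": "jog_arm", "payload": {
  "turn": [
    [0, 0, 0],
    [0, 0, 0],
    [0, 0, 0],
    [0, 0, 0],
    [0, 0, 0]
  ],
  "translation": [
    [0, 0, 0],
    [0, 0, 0],
    [0, 0, 0.008],
    [0, 0, 0.016],
    [0, 0, 0.016]
  ],
  "grip": [0.6, 0.6, 0.6, 0.6, 0.6]
}}

```text
clock: 15.02
tool_pos: [0.537, 0.2865, 0.0214]
eef_rot: [0.766, 0.643, -0.002, -0.001]
contact_force: [0.8, -0.1, -0.0]
opening: 0.4
finger_force: 0.0
```

Call:
{"api": "jog_arm", "payload": {
  "turn": [
    [0, 0, 0],
    [0, 0, 0],
    [0, 0, 0]
  ],
  "translation": [
    [0, 0, 0.003],
    [0, 0, 0.006],
    [0, 0, 0.006]
  ],
  "grip": [0.6, 0.6, 0.6]
}}

```text
clock: 15.4
tool_pos: [0.5376, 0.2868, 0.0163]
eef_rot: [0.766, 0.643, -0.001, -0.001]
contact_force: [-0.5, 0.6, 0.7]
opening: 0.399
finger_force: 0.0
```

Call:
{"api": "jog_arm", "payload": {
  "turn": [
    [0, 0, 0],
    [0, 0, 0],
    [0, 0, 0],
    [0, 0, 0],
    [0, 0, 0],
    [0, 0, 0]
  ],
  "translation": [
    [0, 0, 0.003],
    [0, 0, 0.005],
    [0, 0, 0.005],
    [0, 0, 0.005],
    [0, 0, 0.005],
    [0, 0, 0.005]
  ],
  "grip": [0.6, 0.6, 1, 1, 1, 1],
  "force": 30
}}

```text
clock: 16.15
tool_pos: [0.5376, 0.2869, 0.0114]
eef_rot: [0.766, 0.643, -0.001, -0.001]
contact_force: [-0.6, 0.8, -0.9]
opening: 0.202
finger_force: 30.0
```

Gripped: the opening is 0.202, about 18 mm. Effective tips are near the TCP reading. Next, lift and carry to the lamp.

```bash
cat > k.py <<'E'
from h import *
from plant import r
s=r.get_state(); print(s["tool_pos"],s["opening"])
M=frame(H[:,1],-H[:,2]); T=lambda x,z,L=57:P(x-L,0,z-4.6)
print(T(-105,-5),T(-54,-5))
I=R.from_quat(s["eef_rot"]).as_matrix()
go(s,T(-105,-5)+[0,0,.06],M); go(s,T(-105,-5),M)
E
python3 k.py
```

```text
[0.53762844 0.28688396 0.0114341 ] 0.20154637812175197
[ 0.63252032 -0.07331729  0.07402328] [ 0.62452289 -0.11737444  0.09843657]
turn [-0.001, -0.499, 0.006] trans [-0.3383, 0.1556, -0.1228]
turn [-0.001, -0.499, 0.006] trans [-0.3383, 0.1557, -0.0628]
```

Call:
{"api": "jog_arm", "payload": {
  "turn": [
    [0, 0, 0],
    [0, 0, 0],
    [0, -0.1, 0],
    [0, -0.2, 0],
    [0, -0.3, 0],
    [0, -0.4, 0],
    [0, -0.499, 0.006],
    [0, -0.499, 0.006],
    [0, -0.499, 0.006],
    [0, -0.499, 0.006],
    [0, -0.499, 0.006],
    [0, -0.499, 0.006],
    [0, -0.499, 0.006]
  ],
  "translation": [
    [0, 0, -0.03],
    [0, 0, -0.08],
    [-0.04, 0.02, -0.12],
    [-0.09, 0.045, -0.125],
    [-0.14, 0.07, -0.125],
    [-0.19, 0.09, -0.125],
    [-0.24, 0.115, -0.125],
    [-0.29, 0.14, -0.125],
    [-0.338, 0.1555, -0.125],
    [-0.338, 0.1555, -0.125],
    [-0.338, 0.1555, -0.125],
    [-0.338, 0.1555, -0.125],
    [-0.338, 0.1555, -0.125]
  ],
  "grip": [1, 1, 1, 1, 1, 1, 1, 1, 1, 1, 1, 1, 1],
  "force": 60
}}

```text
clock: 17.77
tool_pos: [0.6326, -0.0712, 0.1359]
eef_rot: [0.743, 0.622, -0.189, 0.158]
contact_force: [0.5, 0.1, -1.4]
opening: 0.196
finger_force: 60.0
```

```bash
cat > l.py <<'E'
from h import *
from plant import r,cams,models
import cv2,sys
s=r.get_state(); print(inH(s["tool_pos"]),s["opening"],s["finger_force"])
C=R.from_quat(s["eef_rot"]).as_matrix()
print("expected tip",inH(s["tool_pos"]+C@[-.057,0,-.0046]))
for c in ["scene","top"]:
    im=cams.snapshot(c)
    print(c,[(inH(d["position"]).tolist(),round(d["p"],2)) for d in models.place_of(c,"pick_tip")][:4])
    print(c,"pick in tool",[(np.round(C.T@(d["position"]-s["tool_pos"]),4).tolist(),round(d["p"],2)) for d in models.place_of(c,"pick")][:3])
im=cams.snapshot("scene"); cv2.imwrite("pics/"+sys.argv[1],cv2.resize(im[100:250,220:420],(800,600))[:,:,::-1])
M=frame(H[:,1],-H[:,2]); T=lambda x,z,L=57:P(x-L,0,z-4.6); s=r.get_state()
go(s,T(-105,-5),M); go(s,T(-54,-5),M)
E
python3 l.py s6.png
```

```text
[-134.2   -0.3   45.8] 0.19618158933547306 59.97871398925781
expected tip [-77.2  -0.1  50.3]
scene [([-455.9, -406.2, 82.6], 0.68)]
scene pick in tool [([0.0276, 0.0018, 0.0086], 0.71)]
top [([62.8, 2.3, 7.6], 0.62), ([-72.6, -1.0, 54.0], 0.47)]
top pick in tool [([0.0319, 0.0005, 0.0086], 0.58)]
turn [-0.0, 0.0, 0.0] trans [0.0294, 0.0001, 0.0548]
turn [-0.0, 0.0, 0.0] trans [-0.0216, 0.0001, 0.0548]
```

View pics/s6.png

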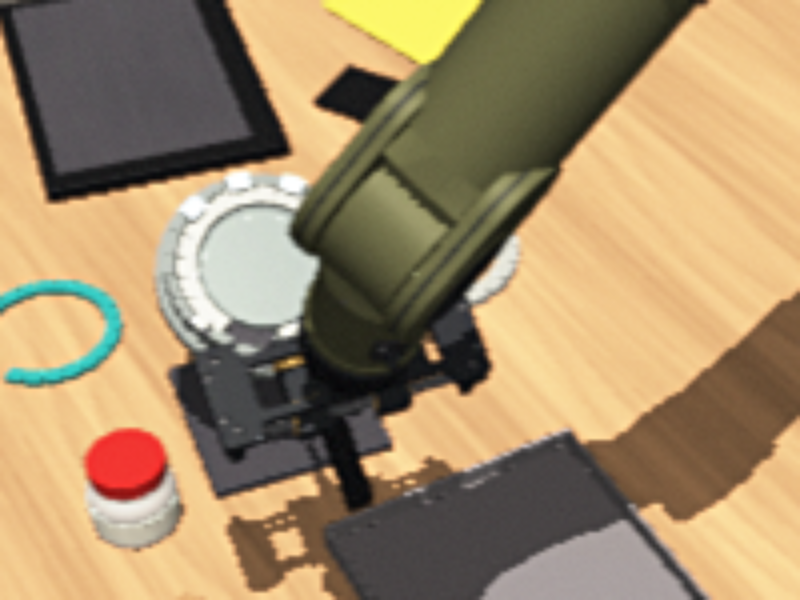

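Call:
{"api": "jog_arm", "payload": {
  "turn": [
    [0, 0, 0],
    [0, 0, 0],
    [0, 0, 0],
    [0, 0, 0],
    [0, 0, 0],
    [0, 0, 0],
    [0, 0, 0],
    [0, 0, 0]
  ],
  "translation": [
    [0.03, 0, 0],
    [0.03, 0, 0.03],
    [0.03, 0, 0.055],
    [0.03, 0, 0.055],
    [0.01, 0, 0.055],
    [-0.01, 0, 0.055],
    [-0.02, 0, 0.055],
    [-0.02, 0, 0.055]
  ],
  "grip": [1, 1, 1, 1, 1, 1, 1, 1],
  "force": 60
}}

```text
clock: 19.12
tool_pos: [0.6249, -0.1172, 0.0987]
eef_rot: [0.745, 0.62, -0.189, 0.158]
contact_force: [0.1, 1.2, -1.8]
opening: 0.201
finger_force: 60.0
```

```bash
cat > n.py <<'E'
from h import *
from plant import r,cams,models
s=r.get_state(); C=R.from_quat(s["eef_rot"]).as_matrix()
print(inH(s["tool_pos"]),s["opening"],np.round(H.T@s["contact_force"],1),"tip",inH(s["tool_pos"]+C@[-.059,0,-.0045]))
for c in ["scene","top","wrist"]:
    cams.snapshot(c)
    for n in ["ring_end","pick_tip"]: print(c,n,[(inH(d["position"]).tolist(),round(d["p"],2)) for d in models.place_of(c,n) if abs(inH(d["position"])).max()<150][:3])
E
python3 n.py
```

```text
[-111.1    0.3   -9.3] 0.2008267605662484 [-1.9 -0.1 -1. ] tip [-52.1   0.1  -4.8]
scene ring_end []
scene pick_tip [([60.8, 0.6, 11.7], 0.73)]
top ring_end [([-60.7, -1.1, 2.1], 0.83)]
top pick_tip [([-51.4, -3.6, 1.3], 0.48)]
wrist ring_end [([-52.9, -4.9, -1.8], 0.84)]
wrist pick_tip [([-54.2, -4.6, -4.9], 0.8)]
```

Call:
{"api": "jog_arm", "payload": {
  "turn": [
    [0, 0, 0],
    [0, 0, 0],
    [0, 0, 0],
    [0, 0, 0],
    [0, 0, 0],
    [0, 0, 0],
    [0, 0, 0],
    [0, 0, 0],
    [0, 0, 0],
    [0, 0, 0],
    [0, 0, 0],
    [0, 0, 0]
  ],
  "translation": [
    [0.001, 0, -0.003],
    [0.001, 0, -0.006],
    [0.001, 0, -0.009],
    [0.001, 0, -0.012],
    [0.001, 0, -0.015],
    [0.001, 0, -0.018],
    [0.001, 0, -0.021],
    [0.001, 0, -0.024],
    [0.001, 0, -0.027],
    [0.001, 0, -0.03],
    [0.001, 0, -0.033],
    [0.001, 0, -0.033]
  ],
  "grip": [1, 1, 1, 1, 1, 1, 1, 1, 1, 1, 1, 1],
  "force": 60
}}

```text
clock: 21.08
tool_pos: [0.6268, -0.1021, 0.1258]
eef_rot: [0.744, 0.62, -0.191, 0.158]
contact_force: [1.6, -8.0, -9.3]
opening: 0.197
finger_force: 60.0
```

```bash
python3 n.py
```

```text
[-111.5   -0.4   21.8] 0.19697200876890483 [  2.3   3.  -11.8] tip [-52.5  -0.5  26.5]
scene ring_end []
scene pick_tip []
top ring_end [([-55.5, -2.5, 26.5], 0.66), ([-134.3, 136.0, -112.0], 0.18)]
top pick_tip [([-53.1, -2.1, 26.7], 0.56), ([-61.5, -29.7, 8.5], 0.46)]
wrist ring_end [([-50.4, -5.1, 26.5], 0.68)]
wrist pick_tip [([-50.1, -1.7, 24.3], 0.8)]
```

Call:
{"api": "jog_arm", "payload": {
  "turn": [
    [0, 0, 0],
    [0, 0, 0],
    [0, 0, 0],
    [0, 0, 0]
  ],
  "translation": [
    [0.001, 0, -0.003],
    [0.001, 0, -0.006],
    [0.001, 0, -0.008],
    [0.001, 0, -0.008]
  ],
  "grip": [1, 1, 1, 1],
  "force": 60
}}

```text
clock: 22.02
tool_pos: [0.6269, -0.0988, 0.1325]
eef_rot: [0.744, 0.62, -0.192, 0.159]
contact_force: [-0.3, -10.2, -10.6]
opening: 0.201
finger_force: 60.0
```

```bash
python3 n.py
```

```text
[-111.1   -0.9   29.3] 0.20065676873026453 [  3.8   1.5 -14.1] tip [-52.1  -1.   34.1]
scene ring_end []
scene pick_tip []
top ring_end [([-58.3, -1.2, 27.0], 0.75)]
top pick_tip [([-53.9, -4.9, 27.1], 0.42)]
wrist ring_end [([-50.5, -2.8, 25.8], 0.84)]
wrist pick_tip []
```

```bash
cat > v.py <<'E'
from plant import cams
import cv2,numpy as np,sys
w=cams.snapshot("wrist"); t=cams.snapshot("top"); s=cams.snapshot("scene")
a=cv2.resize(w[0:300,100:540],(800,360) if 0 else (480,327)); 
b=cv2.resize(t[140:240,340:460],(320,267),interpolation=cv2.INTER_CUBIC); c=cv2.resize(s[120:220,230:350],(320,267),interpolation=cv2.INTER_CUBIC)
o=np.zeros((534,800,3),np.uint8); o[:327,:480]=a; o[:267,480:]=b; o[267:,480:]=c
o[327:,:480]=cv2.resize(w[60:160,200:430],(480,207),interpolation=cv2.INTER_CUBIC)
cv2.imwrite("pics/"+sys.argv[1],o[:,:,::-1])
E
python3 v.py v7.png
```

```text
(no output)
```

View pics/v7.png

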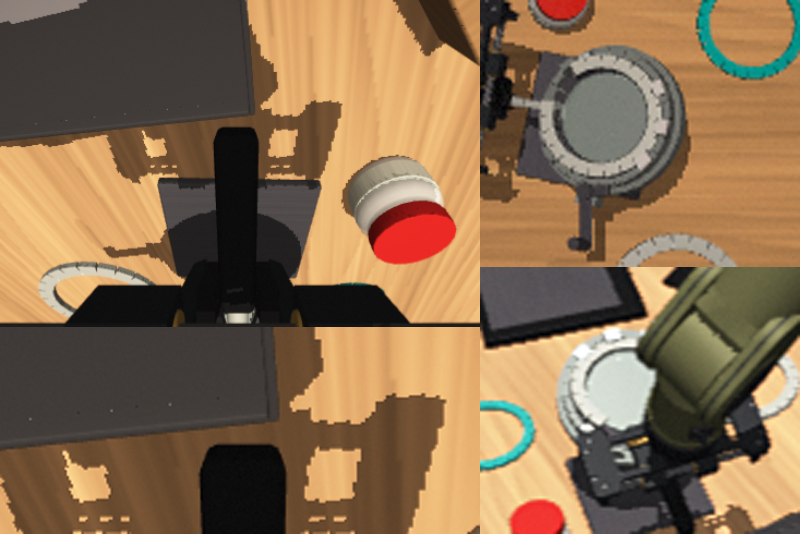

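Call:
{"api": "jog_arm", "payload": {
  "turn": [
    [0, -0.04, 0],
    [0, -0.08, 0],
    [0, -0.12, 0],
    [0, -0.16, 0],
    [0, -0.16, 0]
  ],
  "translation": [
    [0, 0, -0.001],
    [0, 0, -0.002],
    [0, 0, -0.003],
    [0, 0, -0.004],
    [0, 0, -0.004]
  ],
  "grip": [1, 1, 1, 1, 1],
  "force": 60
}}

```text
clock: 23.25
tool_pos: [0.6267, -0.0943, 0.1345]
eef_rot: [0.726, 0.606, -0.251, 0.206]
contact_force: [-1.8, -6.8, -9.8]
opening: 0.197
finger_force: 60.0
```

```bash
cat > n2.py <<'E'
from h import *
from plant import r,cams,models
s=r.get_state(); C=R.from_quat(s["eef_rot"]).as_matrix()
print(s["clock"],inH(s["tool_pos"]),s["opening"],np.round(H.T@s["contact_force"],1),np.round(s["moment"],2),"tip",inH(s["tool_pos"]+C@[-.059,0,-.0045]))
for c in ["top","wrist","scene"]:
    cams.snapshot(c)
    for n in ["ring_end","pick_tip","ring","pick"]: print(c,n,[(inH(d["position"]).tolist(),round(d["p"],2)) for d in models.place_of(c,n) if abs(inH(d["position"])).max()<190][:3])
E
python3 n2.py
```

```text
23.25 [-114.    -2.    33.1] 0.19658432313733154 [  1.5  -0.6 -11.9] [ 1.12 -0.09 -0.06] tip [-56.5  -1.9  47.1]
top ring_end [([-57.3, -0.4, 25.9], 0.89)]
top pick_tip [([-59.4, -7.5, 30.7], 0.59)]
top ring [([3.0, 2.2, 13.7], 0.65)]
top pick [([-149.2, 1.8, 27.5], 0.66)]
wrist ring_end [([-52.5, -7.3, 23.7], 0.51)]
wrist pick_tip []
wrist ring []
wrist pick [([-149.6, 1.8, 27.4], 0.63)]
scene ring_end [([-51.0, -5.1, 25.2], 0.56)]
scene pick_tip []
scene ring [([1.9, 0.2, 12.8], 0.95)]
scene pick [([-132.5, 137.2, -109.1], 0.62), ([-147.4, -3.0, 26.6], 0.54), ([3.0, -0.4, 14.7], 0.51)]
```

Call:
{"api": "jog_arm", "payload": {
  "turn": [
    [0, 0, 0],
    [0, 0, 0],
    [0, 0, 0],
    [0, 0, 0],
    [0, 0, 0]
  ],
  "translation": [
    [0, 0, 0.005],
    [0, 0, 0.01],
    [0, 0, 0.015],
    [0, 0, 0.02],
    [0, 0, 0.02]
  ],
  "grip": [1, 1, 1, 1, 1],
  "force": 60
}}

```text
clock: 24.62
tool_pos: [0.6271, -0.1063, 0.121]
eef_rot: [0.726, 0.606, -0.249, 0.208]
contact_force: [0.2, -0.0, -0.9]
opening: 0.194
finger_force: 60.0
```

```bash
python3 n2.py
```

```text
24.625 [-110.2    0.6   15.7] 0.19398530235590095 [-0.4  0.2 -0.8] [ 0.61 -0.07  0.02] tip [-52.7   0.5  29.6]
top ring_end [([-148.0, 0.4, 13.1], 0.68)]
top pick_tip [([-54.2, -1.8, 14.6], 0.59)]
top ring [([0.4, 0.4, 9.0], 0.88), ([-143.3, 2.1, 12.1], 0.2)]
top pick [([-146.5, -0.8, 10.1], 0.52)]
wrist ring_end [([-53.5, -3.8, 12.2], 0.66)]
wrist pick_tip []
wrist ring []
wrist pick [([-149.2, 1.2, 10.6], 0.8)]
scene ring_end []
scene pick_tip [([-63.0, -27.0, 11.5], 0.32)]
scene ring [([2.7, -1.9, 9.4], 0.74), ([-143.4, -2.8, 11.3], 0.21)]
scene pick [([-144.7, 0.4, 9.9], 0.66)]
```

Call:
{"api": "jog_arm", "payload": {
  "turn": [
    [0, 0, 0],
    [0, 0, 0],
    [0, 0, 0]
  ],
  "translation": [
    [0, 0, 0.003],
    [0, 0, 0.006],
    [0, 0, 0.006]
  ],
  "grip": [1, 1, 1],
  "force": 60
}}

```text
clock: 25.75
tool_pos: [0.6256, -0.1092, 0.1152]
eef_rot: [0.726, 0.606, -0.249, 0.207]
contact_force: [-0.6, 0.1, -1.7]
opening: 0.197
finger_force: 60.0
```

```bash
python3 n2.py
```

```text
25.75 [-110.2   -0.4    9.1] 0.1965933810842638 [-0.8 -0.6 -1.5] [ 0.61 -0.03 -0.06] tip [-52.6  -0.4  22.9]
top ring_end [([-57.5, -0.1, 14.1], 0.6)]
top pick_tip [([-53.5, -3.8, 5.7], 0.68), ([-60.1, -3.3, 12.2], 0.38)]
top ring [([2.8, 0.4, 7.8], 0.85)]
top pick [([-145.7, -1.5, 5.7], 0.56)]
wrist ring_end [([-55.3, -2.2, 14.9], 0.69)]
wrist pick_tip []
wrist ring []
wrist pick [([-148.2, 4.9, 3.7], 0.82), ([-67.9, 4.7, -7.4], 0.42)]
scene ring_end [([-52.7, 0.5, 13.8], 0.74)]
scene pick_tip []
scene ring [([1.6, -1.4, 10.1], 0.71)]
scene pick [([-142.5, -0.7, 3.7], 0.67)]
```

```bash
cat > o.py <<'E'
from h import *
from plant import r,cams,models
from scipy.optimize import least_squares
s=r.get_state(); C=R.from_quat(s["eef_rot"]).as_matrix()
print("pitch rel head",R.from_matrix(frame(H[:,1],-H[:,2]).T@C).as_rotvec())
print("-x 70mm in tool",np.round(C.T@H@[-.07,0,0],4),"then up .12",np.round(C.T@(H@[-.075,0,0]+[0,0.02,.08]),4))
im=cams.snapshot("wrist"); p=cams.camera_params("wrist"); Rc=R.from_quat(p["orientation"])
for d in models.masks_of("wrist","pick")[:3]:
    v,u=np.nonzero(d["pixels"]); k=(v>=v.min()+2)&(v<v.min()+7); 
    print(d["p"],len(v),u.min(),u.max(),v.min(),v.max(),"rear width",k.sum()/5,u[k].mean())
def proj(tp):
    c=Rc.inv().apply(s["tool_pos"]+C@np.array(tp)-p["eye"]); a=np.array([c[0],-c[1]])/-c[2]; a=a*(1+p["k1"]*a@a); return np.array([p["fx"]*a[0]+p["cx"],p["fy"]*a[1]+p["cy"]])
for dl in np.arange(0,.45,.05):
    c_,s_=np.cos(dl),np.sin(dl)
    f=lambda x,y,z:(x*c_+(z-0.004)*s_ if 0 else x*c_-(-(z))*s_, y, -x*s_+z*c_)
    # point (x,z) turned so the rear (x>0) goes back (z<0)
    q=[proj(f(.077,yy,-.0166)) for yy in (-.009,.009)]; print(round(dl,2),np.round(q[0],0),np.round(q[1],0))
E
python3 o.py
```

```text
pitch rel head [ 5.07449243e-04 -1.59996558e-01  3.09979140e-05]
-x 70mm in tool [ 0.0691 -0.     -0.0112] then up .12 [ 0.0406 -0.0036 -0.0872]
0.7 6466 295 339 117 296 rear width 37.4 317.0
0.42 2179 276 359 280 358 rear width 12.6 319.7936507936508
0.0 [297. 115.] [337. 115.]
0.05 [296. 117.] [337. 117.]
0.1 [295. 120.] [338. 120.]
0.15 [295. 123.] [338. 123.]
0.2 [294. 127.] [339. 127.]
0.25 [294. 132.] [339. 132.]
0.3 [293. 137.] [340. 137.]
0.35 [292. 144.] [340. 144.]
0.4 [292. 151.] [341. 151.]
```

```bash
cat >> o.py <<'E'
print("----")
m=max(models.masks_of("wrist","pick"),key=lambda d:d["p"])["pixels"]
print([(v,int(m[v].sum()),int(np.nonzero(m[v])[0].min())) for v in range(116,250,8)])
for dl in (0,.1,.2,.3):
    c_,s_=np.cos(dl),np.sin(dl)
    print(dl,[(round(x,3),[int(proj((x*c_+z*s_,0,-x*s_+z*c_))[1]) for z in (-.0166,.0074)],int(np.ptp([proj((x*c_-.0166*s_,y,-x*s_-.0166*c_))[0] for y in (-.009,.009)]))) for x in (.077,.05,.02)])
print("tip",[ (dl,inH(s["tool_pos"]+C@[-.059*np.cos(dl),0,-.0045+.059*np.sin(dl)])) for dl in (0,.1,.2,.3)])
E
python3 o.py | sed -n '/----/,$p'
```

```text
----Traceback (most recent call last):
  File "o.py", line 20, in <module>
    print([(v,int(m[v].sum()),int(np.nonzero(m[v])[0].min())) for v in range(116,250,8)])
                                  ~~~~~~~~~~~~~~~~~~~~~~~^^
    return umr_minimum(a, axis, None, out, keepdims, initial, where)
ValueError: zero-size array to reduction operation minimum which has no identity
```

Call:
{"api": "jog_arm", "payload": {
  "turn": [
    [0, 0, 0],
    [0, 0, 0],
    [0, 0, 0],
    [0, 0, 0],
    [0, 0, 0],
    [0, 0, 0],
    [0, 0, 0]
  ],
  "translation": [
    [0.015, 0, -0.0025],
    [0.035, 0, -0.0055],
    [0.055, 0, -0.009],
    [0.07, 0, -0.011],
    [0.06, 0, -0.06],
    [0.045, 0, -0.09],
    [0.045, 0, -0.09]
  ],
  "grip": [1, 1, 1, 1, 1, 1, 1],
  "force": 60
}}

```text
clock: 27.62
tool_pos: [0.6442, -0.0185, 0.1612]
eef_rot: [0.727, 0.606, -0.246, 0.209]
contact_force: [0.2, -0.1, -1.6]
opening: 0.201
finger_force: 60.0
```

```bash
cat > q.py <<'E'
from h import *
from plant import r,cams,models
s=r.get_state(); C=R.from_quat(s["eef_rot"]).as_matrix(); print(s["clock"],s["tool_pos"],s["opening"])
for c in ["scene","top","wrist"]:
    cams.snapshot(c)
    for n in ["pick","pick_tip"]: print(c,n,[(np.round(C.T@(d["position"]-s["tool_pos"]),4).tolist(),round(d["p"],2)) for d in models.place_of(c,n) if np.linalg.norm(d["position"]-s["tool_pos"])<.12])
    print("ring_end",[(inH(d["position"]).tolist(),round(d["p"],2)) for d in models.place_of(c,"ring_end") if abs(inH(d["position"])).max()<100])
p=cams.camera_params("wrist"); s=r.get_state(); Rc=R.from_quat(p["orientation"])
print("cam in tool",np.round(C.T@(p["eye"]-s["tool_pos"]),4),np.round((C.T@Rc.as_matrix()),2).tolist())
go(s,[.5376,.2869,.10],frame([.984,-.18,0],[0,0,-1])); 
E
python3 q.py
```

```text
27.625 [ 0.64420652 -0.0184853   0.16117036] 0.2007967037696035
scene pick [([0.0326, 0.0, 0.0001], 0.5)]
scene pick_tip []
ring_end [([-55.0, -3.6, 14.2], 0.7)]
top pick [([0.0363, -0.0009, 0.0035], 0.66)]
top pick_tip [([-0.0545, -0.0058, 0.0135], 0.49)]
ring_end [([-58.0, -3.8, 14.0], 0.78)]
wrist pick [([0.035, 0.0045, 0.0042], 0.58)]
wrist pick_tip []
ring_end [([-55.4, -3.8, 12.7], 0.58)]
cam in tool [ 0.0769  0.001  -0.1483] [[0.0, 0.95, 0.3], [1.0, -0.0, 0.0], [0.0, 0.3, -0.95]]
turn [-0.0, 0.659, 0.001] trans [0.2598, -0.1577, -0.1268]
```

```bash
cat > q2.py <<'E'
from h import *
from plant import r
s=r.get_state(); M=frame([.984,-.18,0],[0,0,-1])@R.from_rotvec([0,-.24,0]).as_matrix()
for z in (.16,.08,.017): go(s,[.5376,.275,z],M)
E
python3 q2.py
```

```text
turn [-0.0, 0.419, 0.001] trans [0.2138, -0.1556, -0.167]
turn [-0.0, 0.419, 0.001] trans [0.2628, -0.1555, -0.1038]
turn [-0.0, 0.419, 0.001] trans [0.3014, -0.1555, -0.054]
```

Call:
{"api": "jog_arm", "payload": {
  "turn": [
    [0, 0.419, 0],
    [0, 0.419, 0],
    [0, 0.419, 0],
    [0, 0.419, 0],
    [0, 0.419, 0],
    [0, 0.419, 0],
    [0, 0.419, 0],
    [0, 0.419, 0],
    [0, 0.419, 0],
    [0, 0.419, 0],
    [0, 0.419, 0]
  ],
  "translation": [
    [0.214, -0.1555, -0.167],
    [0.214, -0.1555, -0.167],
    [0.214, -0.1555, -0.167],
    [0.214, -0.1555, -0.167],
    [0.214, -0.1555, -0.167],
    [0.214, -0.1555, -0.167],
    [0.263, -0.1555, -0.104],
    [0.263, -0.1555, -0.104],
    [0.292, -0.1555, -0.066],
    [0.298, -0.1555, -0.058],
    [0.298, -0.1555, -0.058]
  ],
  "grip": [1, 1, 1, 1, 1, 1, 1, 1, 1, 1, 1]
}}

```text
clock: 29.6
tool_pos: [0.5382, 0.2743, 0.0231]
eef_rot: [0.762, 0.636, -0.092, 0.077]
contact_force: [-0.3, -0.5, -0.5]
opening: 0.198
finger_force: 60.0
```

Call:
{"api": "jog_arm", "payload": {
  "turn": [
    [0, 0, 0],
    [0, 0, 0],
    [0, 0, 0]
  ],
  "translation": [
    [0.0007, 0, 0.003],
    [0.0014, 0, 0.006],
    [0.0014, 0, 0.006]
  ],
  "grip": [1, 1, 1]
}}

```text
clock: 29.98
tool_pos: [0.5378, 0.275, 0.0168]
eef_rot: [0.762, 0.636, -0.092, 0.077]
contact_force: [0.2, -0.1, -1.4]
opening: 0.197
finger_force: 60.0
```

Call:
{"api": "jog_arm", "payload": {
  "turn": [
    [0, 0, 0],
    [0, 0, 0],
    [0, 0, 0],
    [0, 0, 0],
    [0, 0, 0],
    [0, 0, 0],
    [0, 0, 0],
    [0, 0, 0],
    [0, 0, 0]
  ],
  "translation": [
    [0, 0, 0],
    [0, 0, 0],
    [0, 0, 0],
    [0, 0, 0],
    [0, 0, -0.02],
    [0, 0, -0.06],
    [0, 0, -0.12],
    [0, 0, -0.16],
    [0, 0, -0.16]
  ],
  "grip": [0.6, 0.6, 0.6, 0.6, 0.6, 0.6, 0.6, 0.6, 0.6],
  "force": 30
}}

```text
clock: 31.1
tool_pos: [0.5465, 0.3143, 0.175]
eef_rot: [0.762, 0.637, -0.088, 0.077]
contact_force: [0.5, -0.3, -0.9]
opening: 0.402
finger_force: 0.0
```

```bash
cat > t.py <<'E'
from h import *
from plant import r,cams,models
for c in ["wrist","scene","top"]:
    cams.snapshot(c)
    for n in ["pick","pick_tip","mat"]: print(c,n,[(np.round(d["position"],3).tolist(),round(d["p"],2)) for d in models.place_of(c,n) if .45<d["position"][0]<.65 and d["position"][1]>.15])
    print(c,[(n,[(inH(d["position"]).tolist(),round(d["p"],2)) for d in models.place_of(c,n) if abs(inH(d["position"])).max()<120]) for n in ("ring_end","ring")] )
s=r.get_state(); print(s["clock"],s["tool_pos"])
# ring tilt popped: end at z=14 -> angle about high edge
a=14/123; Y=H@[np.cos(a),0,-np.sin(a)]; Z=-H@[np.sin(a),0,np.cos(a)]
print(Z)
for sg in (1,-1):
    M=frame(sg*Y,Z)
    go(s,P(-58,-6,120),M); go(s,P(-58,-6,13),M)
E
python3 t.py
```

```text
wrist pick [([0.549, 0.308, 0.002], 0.59)]
wrist pick_tip [([0.524, 0.22, 0.018], 0.79)]
wrist mat [([0.554, 0.292, 0.002], 0.72)]
wrist [('ring_end', []), ('ring', [])]
scene pick [([0.544, 0.307, 0.005], 0.58)]
scene pick_tip [([0.526, 0.217, 0.018], 0.75)]
scene mat [([0.552, 0.295, -0.001], 0.67)]
scene [('ring_end', [([-56.1, -2.9, 11.6], 0.62), ([-62.5, -24.9, 10.4], 0.51)]), ('ring', [([1.3, 0.3, 8.6], 0.65)])]
top pick [([0.546, 0.308, 0.006], 0.47)]
top pick_tip [([0.525, 0.224, 0.019], 0.51)]
top mat [([0.557, 0.293, 0.002], 0.67)]
top [('ring_end', [([-59.4, -2.3, 15.2], 0.88)]), ('ring', [([0.8, 0.4, 11.7], 0.6), ([-59.7, -1.3, 13.4], 0.17)])]
32.0 [0.54449106 0.31223303 0.17173405]
[-0.0671336  -0.36983324 -0.92666955]
turn [-0.114, -0.114, 1.568] trans [-0.3973, 0.1496, 0.0294]
turn [-0.114, -0.114, 1.568] trans [-0.4247, 0.1496, 0.1329]
turn [0.114, -0.114, -1.568] trans [-0.3973, 0.1496, 0.0294]
turn [0.114, -0.114, -1.568] trans [-0.4247, 0.1496, 0.1329]
```

Call:
{"api": "jog_arm", "payload": {
  "turn": [
    [-0.114, -0.114, 1.568],
    [-0.114, -0.114, 1.568],
    [-0.114, -0.114, 1.568],
    [-0.114, -0.114, 1.568],
    [-0.114, -0.114, 1.568],
    [-0.114, -0.114, 1.568],
    [-0.114, -0.114, 1.568],
    [-0.114, -0.114, 1.568],
    [-0.114, -0.114, 1.568],
    [-0.114, -0.114, 1.568],
    [-0.114, -0.114, 1.568]
  ],
  "translation": [
    [-0.2, 0.075, -0.06],
    [-0.2, 0.075, -0.06],
    [-0.2, 0.075, -0.06],
    [-0.2, 0.075, -0.06],
    [-0.397, 0.1495, 0.03],
    [-0.397, 0.1495, 0.03],
    [-0.397, 0.1495, 0.03],
    [-0.397, 0.1495, 0.03],
    [-0.397, 0.1495, 0.03],
    [-0.397, 0.1495, 0.03],
    [-0.397, 0.1495, 0.03]
  ],
  "grip": [0.6, 0.6, 0.6, 0.6, 0.6, 0.6, 0.6, 0.6, 0.6, 0.6, 0.6]
}}

```text
clock: 33.38
tool_pos: [0.6215, -0.1, 0.2369]
eef_rot: [0.978, -0.087, -0.017, 0.19]
contact_force: [0.2, -0.9, 0.1]
opening: 0.401
finger_force: 0.0
```

```bash
cat > u.py <<'E'
from h import *
from plant import r,cams,models
for c in ["wrist","scene","top"]:
    cams.snapshot(c)
    print(c,[(n,[(inH(d["position"]).tolist(),round(d["p"],2)) for d in models.place_of(c,n) if abs(inH(d["position"])).max()<120]) for n in ("ring_end","ring","keeper_1")] )
s=r.get_state(); print(s["clock"],inH(s["tool_pos"]),s["q"][6])
a=14/123; M=frame(H@[np.cos(a),0,-np.sin(a)],-H@[np.sin(a),0,np.cos(a)])
for z in (40,25,11): go(s,P(-58,-6,z),M)
E
python3 u.py
```

```text
wrist [('ring_end', [([-68.3, 0.7, -5.6], 0.66), ([-54.4, -5.6, 17.7], 0.57)]), ('ring', []), ('keeper_1', [([-32.7, 59.2, 8.8], 0.97)])]
scene [('ring_end', [([-56.9, -0.6, 14.8], 0.78)]), ('ring', [([3.2, -0.2, 10.8], 0.79), ([-30.9, 63.0, 13.1], 0.69)]), ('keeper_1', [([-32.5, 59.3, 13.5], 0.98), ([-62.7, -28.0, 6.3], 0.67)])]
top [('ring_end', [([-57.0, -1.5, 13.2], 0.9)]), ('ring', [([1.5, -3.4, 10.2], 0.61)]), ('keeper_1', [([-61.4, -29.3, 13.5], 0.67), ([-31.1, 55.8, 13.0], 0.65)])]
33.975 [-58.4  -6.1 119.5] -1.5268883210223398
turn [0.0, 0.001, -0.0] trans [0.0001, 0.0095, 0.0789]
turn [0.0, 0.001, -0.0] trans [0.0001, 0.0112, 0.0938]
turn [0.0, 0.001, -0.0] trans [0.0001, 0.0128, 0.1077]
```

Call:
{"api": "jog_arm", "payload": {
  "turn": [
    [0, 0, 0],
    [0, 0, 0],
    [0, 0, 0],
    [0, 0, 0]
  ],
  "translation": [
    [0, 0.006, 0.05],
    [0, 0.011, 0.08],
    [0, 0.013, 0.098],
    [0, 0.013, 0.098]
  ],
  "grip": [0.6, 0.6, 0.6, 0.6],
  "force": 30
}}

```text
clock: 34.48
tool_pos: [0.612, -0.1494, 0.1504]
eef_rot: [0.977, -0.089, -0.018, 0.191]
contact_force: [0.1, 0.8, -0.6]
opening: 0.4
finger_force: 0.0
```

Call:
{"api": "jog_arm", "payload": {
  "turn": [
    [0, 0, 0],
    [0, 0, 0],
    [0, 0, 0],
    [0, 0, 0]
  ],
  "translation": [
    [0, 0, 0.004],
    [0, 0.0005, 0.008],
    [0, 0.001, 0.011],
    [0, 0.001, 0.011]
  ],
  "grip": [0.6, 0.6, 0.6, 0.6]
}}

```text
clock: 34.98
tool_pos: [0.6116, -0.1539, 0.1412]
eef_rot: [0.978, -0.088, -0.017, 0.191]
contact_force: [0.1, 0.5, -0.2]
opening: 0.395
finger_force: 0.0
```

No contact. Closing gently.

Call:
{"api": "jog_arm", "payload": {
  "turn": [
    [0, 0, 0],
    [0, 0, 0],
    [0, 0, 0],
    [0, 0, 0],
    [0, 0, 0],
    [0, 0, 0]
  ],
  "translation": [
    [0, 0, 0],
    [0, 0, 0],
    [0, 0, 0],
    [0, 0, 0],
    [0, 0, 0],
    [0, 0, 0]
  ],
  "grip": [0.7, 0.78, 0.85, 1, 1, 1],
  "force": 25
}}

```text
clock: 35.72
tool_pos: [0.612, -0.1534, 0.141]
eef_rot: [0.978, -0.088, -0.017, 0.19]
contact_force: [1.4, 2.9, -0.7]
opening: 0.161
finger_force: 24.0
```

```bash
python3 - <<'E'
from h import *
from plant import r
s=r.get_state(); C=R.from_quat(s["eef_rot"]).as_matrix()
print(inH(s["tool_pos"]),s["opening"],np.round(H.T@s["contact_force"],1))
E=P(65,0,0)
def tgt(da,dx,dz,dw=0):  # tip up by da about the high edge, then draw dx to the low side along head, up dz
    A=R.from_rotvec(H[:,1]*da).as_matrix(); go(s,E+A@(s["tool_pos"]-E)+H@[-dx/1000,0,dz/1000]+[0,0,dw/1000],A@C)
for k in ((.07,0,0),(.14,0,0),(.21,0,0),(.21,8,2),(.21,18,4),(.21,18,60),(.21,18,60,80)): tgt(*k)
E
```

```text
[-57.5  -5.9   9.8] 0.16091348228331173 [-3.1  0.9  0.9]
turn [0.07, 0.0, -0.0] trans [-0.0, -0.0, -0.0086]
turn [0.14, 0.0, -0.0] trans [-0.0, 0.0006, -0.0172]
turn [0.21, 0.0, -0.0] trans [-0.0, 0.0018, -0.0257]
turn [0.21, 0.0, -0.0] trans [-0.0, -0.0064, -0.0268]
turn [0.21, 0.0, -0.0] trans [0.0, -0.0165, -0.0276]
turn [0.21, 0.0, -0.0] trans [-0.0, -0.0229, -0.0832]
turn [0.21, 0.0, -0.0] trans [-0.0, 0.0071, -0.1574]
```

Call:
{"api": "jog_arm", "payload": {
  "turn": [
    [0, 0, 0],
    [0.035, 0, 0],
    [0.07, 0, 0],
    [0.105, 0, 0],
    [0.14, 0, 0],
    [0.175, 0, 0],
    [0.21, 0, 0],
    [0.21, 0, 0]
  ],
  "translation": [
    [0, 0, 0],
    [0, 0, -0.0043],
    [0, 0, -0.0086],
    [0, 0.0003, -0.013],
    [0, 0.0006, -0.017],
    [0, 0.001, -0.0215],
    [0, 0.0018, -0.0257],
    [0, 0.0018, -0.0257]
  ],
  "grip": [1, 1, 1, 1, 1, 1, 1, 1],
  "force": 50
}}

```text
clock: 36.72
tool_pos: [0.6134, -0.1443, 0.164]
eef_rot: [0.992, -0.09, -0.008, 0.085]
contact_force: [6.4, 3.1, -17.6]
opening: 0.149
finger_force: 48.5
```

Call:
{"api": "jog_arm", "payload": {
  "turn": [
    [0, 0, 0],
    [0, 0, 0],
    [0, 0, 0],
    [0, 0, 0],
    [0, 0, 0]
  ],
  "translation": [
    [0, -0.004, -0.0005],
    [0, -0.008, -0.001],
    [0, -0.012, -0.0015],
    [0, -0.016, -0.002],
    [0, -0.018, -0.002]
  ],
  "grip": [1, 1, 1, 1, 1]
}}

```text
clock: 37.35
tool_pos: [0.6135, -0.1436, 0.166]
eef_rot: [0.991, -0.094, -0.008, 0.097]
contact_force: [2.6, -25.4, -16.8]
opening: 0.151
finger_force: 48.6
```

```bash
cat > w.py <<'E'
from h import *
from plant import r,cams,models
import cv2
s=r.get_state(); C=R.from_quat(s["eef_rot"]).as_matrix()
print(s["clock"],inH(s["tool_pos"]),s["opening"],np.round(H.T@s["contact_force"],1),"tool z,y in head",np.round(H.T@C[:,2],2),np.round(H.T@C[:,1],2))
I={}
for c in ["wrist","scene","top"]:
    I[c]=cams.snapshot(c)
    print(c,[(n,[(inH(d["position"]).tolist(),round(d["p"],2)) for d in models.place_of(c,n) if abs(inH(d["position"])).max()<120]) for n in ("ring_end","ring","keeper_1","ear","lip")] )
E
cat >> w.py <<'E'
o=np.zeros((600,800,3),np.uint8)
w=I["wrist"]; o[:300,:480]=cv2.resize(w,(480,300)); q=cv2.INTER_CUBIC
o[300:,:400]=cv2.resize(I["top"][145:235,345:465],(400,300),interpolation=q); o[300:,400:]=cv2.resize(I["scene"][130:220,240:360],(400,300),interpolation=q)
o[:300,480:]=cv2.resize(w[180:330,240:400],(320,300),interpolation=q)
import sys; cv2.imwrite("pics/"+sys.argv[1],o[:,:,::-1])
E
python3 w.py x8.png
```

```text
37.35 [-54.2  -6.1  36.4] 0.15092841792252476 [ 13.5   7.1 -26.5] tool z,y in head [-0.3   0.   -0.95] [ 0.95 -0.01 -0.3 ]
wrist [('ring_end', [([-50.6, -4.8, 40.6], 0.57)]), ('ring', []), ('keeper_1', [([-29.9, 60.0, 10.4], 0.57)]), ('ear', [([-49.1, 48.8, 18.1], 0.63)]), ('lip', [([63.7, -5.7, 9.5], 0.55)])]
scene [('ring_end', [([-64.4, -1.9, -7.4], 0.52)]), ('ring', [([6.3, -0.6, 22.0], 0.47)]), ('keeper_1', [([-34.2, 62.4, 13.5], 0.88), ([-59.9, -24.9, 10.8], 0.58)]), ('ear', [([-45.5, 48.1, 14.0], 0.82)]), ('lip', [([60.8, -1.1, 6.8], 0.68), ([-47.3, 51.0, 15.3], 0.47)])]
top [('ring_end', [([-53.6, -2.3, 42.5], 0.69)]), ('ring', [([-5.0, -82.7, 9.6], 0.41)]), ('keeper_1', [([-62.0, -31.4, 7.5], 0.89), ([-33.2, 57.5, 9.1], 0.67)]), ('ear', [([-52.8, 48.2, 13.8], 0.61)]), ('lip', [([66.8, 0.2, 8.5], 0.81)])]
```

View pics/x8.png

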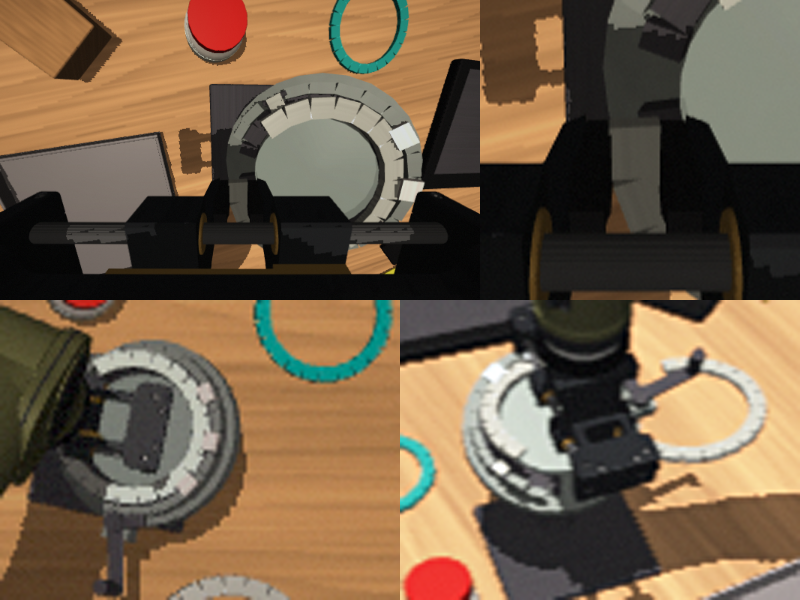

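The wrist view at (240,190) shows the ring end well up. My draw also pulled the ring up against the lips, because I used axes from before the tilt. I will ease the tilt and draw purely downslope.

Call:
{"api": "jog_arm", "payload": {
  "turn": [
    [-0.03, 0, 0],
    [-0.06, 0, 0],
    [-0.074, 0, 0],
    [-0.074, 0, 0],
    [-0.074, 0, 0],
    [-0.074, 0, 0],
    [-0.074, 0, 0],
    [-0.074, 0, 0],
    [-0.074, 0, 0]
  ],
  "translation": [
    [0, 0.006, 0.004],
    [0, 0.012, 0.008],
    [0, 0.0166, 0.0107],
    [0, 0.0166, 0.0107],
    [0, 0.013, 0.0115],
    [0, 0.0095, 0.0125],
    [0, 0.006, 0.0135],
    [0, 0.003, 0.014],
    [0, 0.003, 0.014]
  ],
  "grip": [1, 1, 1, 1, 1, 1, 1, 1, 1],
  "force": 50
}}

```text
clock: 39.38
tool_pos: [0.6132, -0.1463, 0.1552]
eef_rot: [0.987, -0.093, -0.011, 0.132]
contact_force: [0.7, -18.9, -4.7]
opening: 0.152
finger_force: 48.5
```

```bash
python3 w.py x9.png
```

```text
39.375 [-57.1  -5.9  25.6] 0.1515592141848247 [ 14.    4.1 -13. ] tool z,y in head [-0.23  0.   -0.97] [ 0.97 -0.01 -0.23]
wrist [('ring_end', [([-51.9, -3.2, 28.6], 0.7)]), ('ring', []), ('keeper_1', [([-4.1, 3.5, 2.7], 0.74), ([-32.8, 59.0, 10.6], 0.66), ([-67.0, 0.5, -6.1], 0.42)]), ('ear', [([-51.3, 49.0, 17.3], 0.97)]), ('lip', [([64.5, -1.3, 5.8], 0.79)])]
scene [('ring_end', [([-0.4, -0.3, -2.0], 0.24), ([2.9, 1.1, 16.8], 0.16)]), ('ring', [([5.1, -1.5, 14.1], 0.74)]), ('keeper_1', [([-33.2, 61.9, 12.2], 0.93), ([-66.6, -28.8, 11.2], 0.65)]), ('ear', [([-43.4, 50.7, 13.0], 0.76), ([-2.2, -82.7, 8.8], 0.45)]), ('lip', [([57.3, 1.5, 10.9], 0.56)])]
top [('ring_end', [([-55.3, -2.2, 28.6], 0.8), ([-67.2, 1.7, -6.4], 0.57)]), ('ring', [([-65.3, 1.6, -1.4], 0.37)]), ('keeper_1', [([-59.4, -30.8, 11.0], 0.57)]), ('ear', [([-49.7, 46.5, 15.3], 0.59), ([-5.9, -80.4, 8.5], 0.5)]), ('lip', [([63.3, 0.2, 3.1], 0.89)])]
```

Call:
{"api": "jog_arm", "payload": {
  "turn": [
    [0.0, 0, 0],
    [0.035, 0, 0],
    [0.07, 0, 0],
    [0.11, 0, 0],
    [0.15, 0, 0],
    [0.15, 0, 0],
    [0.15, 0, 0],
    [0.15, 0, 0],
    [0.15, 0, 0],
    [0.15, 0, 0]
  ],
  "translation": [
    [0, 0.01, 0.0],
    [0, 0.011, -0.005],
    [0, 0.011, -0.0096],
    [0, 0.0115, -0.0145],
    [0, 0.0115, -0.0195],
    [0, 0.0115, -0.0195],
    [0, 0.0045, -0.0187],
    [0, 0, -0.0175],
    [0, -0.0032, -0.0167],
    [0, -0.0032, -0.0167]
  ],
  "grip": [1, 1, 1, 1, 1, 1, 1, 1, 1, 1],
  "force": 50
}}

```text
clock: 41.52
tool_pos: [0.6169, -0.1251, 0.1667]
eef_rot: [0.995, -0.089, -0.005, 0.049]
contact_force: [0.0, 2.4, 1.0]
opening: 0.15
finger_force: 48.3
```

```bash
python3 w.py x10.png
```

```text
41.525 [-70.4  -6.1  46. ] 0.14960575757002778 [-1.6 -0.4  2. ] tool z,y in head [-0.39 -0.   -0.92] [ 0.92  0.   -0.39]
wrist [('ring_end', [([-66.9, -4.9, 52.4], 0.7)]), ('ring', []), ('keeper_1', []), ('ear', [([-51.0, 48.9, 18.5], 0.68), ([64.0, -2.9, 8.3], 0.23)]), ('lip', [([62.3, -4.4, 7.0], 0.69)])]
scene [('ring_end', []), ('ring', [([-10.3, -1.9, 30.7], 0.66), ([-4.3, -77.9, 6.8], 0.3)]), ('keeper_1', [([-33.1, 58.7, 11.9], 0.96), ([-61.8, -28.8, 10.4], 0.89)]), ('ear', [([-47.4, 50.1, 16.5], 0.8), ([-11.4, -2.8, 28.6], 0.71)]), ('lip', [([60.6, 1.5, 7.1], 0.94)])]
top [('ring_end', []), ('ring', []), ('keeper_1', [([-30.8, 56.2, 11.1], 0.73)]), ('ear', [([-56.5, 45.9, 14.4], 0.65)]), ('lip', [([61.9, 2.1, 6.3], 0.58)])]
```

```bash
cat > y.py <<'E'
from h import *
from plant import r
s=r.get_state(); C=R.from_quat(s["eef_rot"]).as_matrix(); p=s["tool_pos"]
go(s,p+H@[-.005,0,.05],C)
M=frame([-.18,-.984,0],[0,0,-1])
for q in ([.60,.0,.25],[.555,.088,.20],[.555,.088,.05],[.555,.088,.009]): go(s,q,M)
E
python3 y.py
```

```text
turn [0.0, 0.0, 0.0] trans [-0.0, -0.0241, -0.0441]
turn [0.099, 0.0, 0.001] trans [-0.0391, -0.1125, -0.0949]
turn [0.099, 0.0, 0.001] trans [-0.0991, -0.1956, -0.053]
turn [0.099, 0.0, 0.001] trans [-0.0991, -0.2105, 0.0963]
turn [0.099, 0.0, 0.001] trans [-0.0991, -0.2146, 0.1371]
```

Call:
{"api": "jog_arm", "payload": {
  "turn": [
    [0, 0, 0],
    [0, 0, 0],
    [0, 0, 0],
    [0.05, 0, 0],
    [0.099, 0, 0],
    [0.099, 0, 0],
    [0.099, 0, 0],
    [0.099, 0, 0],
    [0.099, 0, 0],
    [0.099, 0, 0],
    [0.099, 0, 0],
    [0.099, 0, 0],
    [0.099, 0, 0],
    [0.099, 0, 0]
  ],
  "translation": [
    [0, -0.012, -0.022],
    [0, -0.024, -0.044],
    [0, -0.035, -0.07],
    [-0.02, -0.07, -0.09],
    [-0.04, -0.11, -0.095],
    [-0.06, -0.145, -0.08],
    [-0.08, -0.17, -0.065],
    [-0.099, -0.196, -0.053],
    [-0.099, -0.196, -0.053],
    [-0.099, -0.201, 0.0],
    [-0.099, -0.206, 0.05],
    [-0.099, -0.21, 0.085],
    [-0.099, -0.21, 0.096],
    [-0.099, -0.21, 0.096]
  ],
  "grip": [1, 1, 1, 1, 1, 1, 1, 1, 1, 1, 1, 1, 1, 1],
  "force": 50
}}

```text
clock: 44.18
tool_pos: [0.5557, 0.0857, 0.0506]
eef_rot: [0.996, -0.091, 0.0, 0.001]
contact_force: [1.0, 0.5, -1.1]
opening: 0.15
finger_force: 48.1
```

```bash
cat > z.py <<'E'
from h import *
from plant import r,cams,models
s=r.get_state(); C=R.from_quat(s["eef_rot"]).as_matrix(); print(s["clock"],s["tool_pos"],s["opening"],s["contact_force"])
for c in ["wrist","scene","top"]:
    cams.snapshot(c)
    for n in ("ring","ring_end","tray"): print(c,n,[(np.round(d["position"],3).tolist(),round(d["p"],2)) for d in models.place_of(c,n) if .42<d["position"][0]<.68 and -.08<d["position"][1]<.17])
E
python3 z.py
```

```text
44.175 [0.55565029 0.08568134 0.05064563] 0.14975283180528795 [ 0.99628894  0.46889037 -1.07660865]
wrist ring []
wrist ring_end [([0.558, 0.081, 0.058], 0.96)]
wrist tray [([0.538, 0.047, 0.0], 0.76)]
scene ring [([0.549, 0.026, 0.057], 0.66)]
scene ring_end []
scene tray [([0.542, 0.048, 0.005], 0.67)]
top ring [([0.55, 0.03, 0.056], 0.83)]
top ring_end []
top tray []
```

Call:
{"api": "jog_arm", "payload": {
  "turn": [
    [0, 0, 0],
    [0, 0, 0],
    [0, 0, 0],
    [0, 0, 0],
    [0, 0, 0]
  ],
  "translation": [
    [0, 0, 0.015],
    [0, 0, 0.03],
    [0, 0, 0.038],
    [0, 0, 0.043],
    [0, 0, 0.043]
  ],
  "grip": [1, 1, 1, 1, 1]
}}

```text
clock: 45.4
tool_pos: [0.5547, 0.0873, 0.0069]
eef_rot: [0.996, -0.09, -0.0, 0.0]
contact_force: [0.9, 0.3, -0.6]
opening: 0.15
finger_force: 48.1
```

Call:
{"api": "jog_arm", "payload": {
  "turn": [
    [0, 0, 0],
    [0, 0, 0],
    [0, 0, 0],
    [0, 0, 0],
    [0, 0, 0],
    [0, 0, 0],
    [0, 0, 0],
    [0, 0, 0],
    [0, 0, 0],
    [0, 0, 0]
  ],
  "translation": [
    [0, 0, 0],
    [0, 0, 0],
    [0, 0, 0],
    [0, 0, 0],
    [0, 0, -0.01],
    [0, 0, -0.03],
    [0, 0, -0.06],
    [0, 0, -0.11],
    [0, 0, -0.16],
    [0, 0, -0.2]
  ],
  "grip": [0.78, 0.7, 0.68, 0.68, 0.68, 0.68, 0.68, 0.68, 0.68, 0.68],
  "force": 10
}}

```text
clock: 46.65
tool_pos: [0.5551, 0.0874, 0.2101]
eef_rot: [0.996, -0.09, 0.001, -0.0]
contact_force: [0.6, 0.8, -0.4]
opening: 0.321
finger_force: 0.0
```

```bash
cat >> z.py <<'E'
for c in ["scene","top"]:
    for n in ("pick","mat"): print(c,n,[(np.round(d["position"],3).tolist(),round(d["p"],2)) for d in models.place_of(c,n) if .42<d["position"][0]<.68 and d["position"][1]>.17])
    print(c,"peg",[(inH(d["position"]).tolist(),round(d["p"],2)) for d in models.place_of(c,"latch_peg")][:3])
# flatness: ring mask extent in the top view
p=cams.camera_params("top")
for d in models.masks_of("top","ring"):
    v,u=np.nonzero(d["pixels"]); a=ray(p,u.min(),v.mean(),.01);b=ray(p,u.max(),v.mean(),.01);e=ray(p,u.mean(),v.min(),.01);f=ray(p,u.mean(),v.max(),.01)
    print(round(d["p"],2),"y",a[1].round(3),b[1].round(3),"x",e[0].round(3),f[0].round(3))
E
python3 z.py
```

```text
46.65 [0.55514445 0.087391   0.21005321] 0.32087634713571533 [ 0.56003522  0.78334153 -0.41959125]
wrist ring []
wrist ring_end [([0.555, 0.084, 0.005], 0.87)]
wrist tray [([0.537, 0.05, 0.001], 0.77)]
scene ring [([0.544, 0.031, 0.008], 0.73)]
scene ring_end [([0.558, 0.086, 0.007], 0.71)]
scene tray [([0.541, 0.045, 0.004], 0.73)]
top ring [([0.545, 0.03, 0.006], 0.86)]
top ring_end [([0.561, 0.086, 0.002], 0.75)]
top tray [([0.546, 0.048, 0.001], 0.82)]
scene pick [([0.542, 0.309, 0.002], 0.74)]
scene mat [([0.551, 0.295, -0.001], 0.96)]
scene peg [([10.1, -143.9, 34.0], 0.42), ([-512.1, -153.5, 98.0], 0.23)]
top pick [([0.545, 0.309, 0.002], 0.62)]
top mat [([0.556, 0.297, -0.0], 0.86)]
top peg [([12.9, -140.1, 35.3], 0.51), ([-132.3, 134.0, -112.4], 0.34)]
0.79 y 0.08 -0.033 x 0.607 0.481
0.78 y -0.23 -0.391 x 0.478 0.315
0.76 y -0.336 -0.463 x 0.794 0.669
```

Everything checks out: the ring is flat in the tray at a height of about 5 mm, the pick is on its mat, and the latch is open. Handing in.

```bash
python3 -c "
from plant import r
print(r.finish_job())"
```

```text
the job is handed in; nothing more can be done
None
```

I handed the job in at about 48 s: the latch is open, the ring lies flat in the grey tray and the pick is back flat on its mat, all checked by camera; the hand-in call returned no verdict.

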